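Level the buffet riser and hold the spirit level down

ROBOT

A 6-joint arm with a two-finger parallel gripper is mounted at the origin on the work surface. World frame = base frame: x ahead of the robot, y to its left, z up, the work surface at z = 0. Lengths are in m, angles in rad, forces in N, time in s.
With the tool pointing down it reaches from about 0.325 to 0.9 m from the base axis. Payload 3.5 kg.
Tool frame: the origin (TCP) lies on the centre line of the jaws, within the pads' length; the fingertips stand env.tips_ahead ahead of it and the grasp point (between the pads) lies 3 mm ahead of it (env.tips_ahead is the distance from the TCP to the fingertips, in m); z points along the fingers, y is the direction in which the jaws open and shut (so a half turn about z gives the same grasp; the last joint's range is limited). The gripper opens to 85 mm and grips with 20 to 120 N. Pads are 22 mm wide; open, the fingers measure 114 mm over their backs; the gripper's body (76 mm by 85 mm) begins 54 mm behind the grasp point. The pads swing forward as they close: fully open they stand 13 mm farther back than shut.
Start: joints at [1.034, 0.276, -0.026, 1.268, 0, 1.467], TCP at [0.263, 0.567, 0.253] pointing down, gripper open.
Joint ranges: [-3.12, 3.12], [-0.85, 1.88], [-1.08, 1.24], [-1.95, 2.15], [-1.57, 1.53], [-3.14, 3.14]. Speed limits (rad/s): [2.57, 2.57, 3.14, 3.14, 3.14, 3.14].

INTERFACE

Orientations are given as a unit quaternion [w, x, y, z].
In Python, from cell import env gives the robot as it stands.
- The arm moves only by the tool servo_tool, never from a script. Its argument "motion" is a list of rows, each an object of numbers: "hand": the opening, from 0 (shut) to 1 (fully open); "x", "y", "z": the shift along the tool's x, y, z in cm; "wx", "wy", "wz": the turn, a rotation vector about the tool's x, y, z in rad. In form: [{"hand": .., "x": .., "y": .., "z": .., "wx": .., "wy": .., "wz": ..}, ...]. A call has 1 to 8 rows; each row shifts and turns the pose as measured when the row begins, along the tool's axes as they then stand; what a row does not reach is not made up. A row lasts 1/8 s, in which the tool goes at most 62.5 mm and 10.7 degrees, less where a joint would pass 70% of its speed; a pose out of reach is approached as far as the arm can. A call is refused whole if a number of a shift passes 6.25 or a number of a turn 0.188, either way. A call with a gripper value outside its range is refused whole. The fingers move at their own pace and stop on an object; the grip force is fixed at half the most. Time passes only in rows, so rows that do not move let the fingers close. It gives the time, the measured TCP pose, the force and the opening at its end, in the units of the state.
- env.observe(): the state, without advancing time (a new reading comes with each control period).
- env.capture(name): name is "side" or "top" or "wrist"; returns the picture (480x640x3 uint8, red, green, blue); there is no depth.
- env.get_calibration(name): a dict with "intrinsics" (3x3 intrinsics, pixels), "D" ([k1, k2, p1, p2, k3] as OpenCV has them; the pictures are not rectified), "cam_to_world" (4x4, takes a point from camera to world coordinates); the wrist camera has in their place "mount" (4x4, takes a point from camera to tool coordinates, whose origin is the TCP and whose axes are the flange's). Camera axes: x right, y up, looking along -z (the intrinsics and any distortion apply to the point x, -y, -z); pixel columns grow to the right and rows downward; lengths in m; the calibration is good to about 2 mm. A picture is of the moment at which its call begins: read the wrist's pose just before it. get_calibration takes no time and is no camera call.
- env.sign_off(): hands the job in, once; it reports no verdict.
The state is a dict: "t": time; "qpos": joint angles; "joint_velocities": joint speeds; "effort": joint torques, N m; "tool_pos": TCP position; "eef_rot": TCP orientation; "ft_force": force on the tool from outside, world axes, zero at the start; "torque": the same for the moment, N m; "width": finger opening in m.
Only numpy, scipy, OpenCV 4.12 (cv2) and the standard library are available. Lean on these libraries where they do the work, as an engineer would, in place of code of your own. Each camera call takes 0.05 s, during which the arm holds its last target.

TASK

Stand the spirit level lengthwise on the wooden board of the display riser and let go of it so that its bubble shows the slope; then turn the grip of the riser's levelling foot until the bubble rests centred between its two marks. Finally press the level down on the board with the fingertips from above, firmly but gently (about 10 N), and finish while still holding it pressed, bubble centred. Leave the crockery and the other things on the counter alone.

Things in the scene. Friction and masses are not known exactly. Their poses are not given: they have to be found in the camera images.
- level: Box-shaped aluminium spirit level with black end caps, 140 long x 24 wide x 32 mm tall, 0.24 kg, starting upright on the counter on the robot's left. Origin: centre of its underside; x along its length, z up. The vial with two dark marks is in the middle of its top face; its whole top may be pressed.
- bubble (a joint): Position of the bubble (white disc, 11 mm across) along the level's own x axis, in m, 0 = centred between the marks (whose inner edges are 7.5 mm either side of the middle), limits +-0.022. It creeps towards the higher end, 0.25 mm for each mrad of slope, and needs about 1 s to come to rest. Centred means within 2 mm.
- board_mid (a point): Middle of the top face of the riser's board, a light wood plank 300 x 120 x 12 mm whose top is about 60 mm above the counter when level. Axes: y along the length, from the foot end towards the hinge end, which carries an arched wooden cheek (inner face 144 mm from the middle, 45 mm tall); x across; z square to the board. The hinge end stays put; the foot end starts too low, so the board slopes (this frame tilts with it).
- foot_grip (a point): Centre of the black bar grip on top of the levelling foot's screw, 180 mm from the board's middle beyond its foot end, on the screw's upright axis, 107 mm above the counter; it does not rise or fall. The bar is 44 long (this frame's x) x 12 thick (y) x 26 mm tall; below it a disc 34 mm across, whose top is 13 mm under this point. The steel ear under the disc is at most 77 mm above the counter.
- foot (a joint): Turn of the levelling foot in rad, growing clockwise seen from above, limits -3 to 3, starting between -2.4 and -1.4. Clockwise raises the foot end of the board by 0.02 rad of slope per rad, so it moves the bubble about 5 mm per rad towards the foot end; the angle at which the board is level differs each time, from -0.55 to 0.55. It stays where it is left (friction 0.15 N m).

How it is judged:
By the outcome, as a careful person would: the job done as asked, in the order asked, and still so for the second after the job is handed in, while the arm keeps its last pose, push and grip.
It also fails if it takes over 72 s, if anything falls off the work surface, if the arm or the gripper's body presses on something with over 40 N, if the wrist force passes 120 N, or if a joint passes its speed limit or range.

## Working session

There is one attempt and no reset: what is moved stays moved. The work goes in short steps, Python scripts to look and compute and a tool call to move; the robot and the scene stay as the last step left them, time stands still between calls to the robot, and variables do not carry over. Pictures are saved under pics/ and viewed, and the job is handed in when it is done.

Besides the shell and the picture viewer there is one more tool, called after "Request:" as name([rows], argument=value, ...), one row to a line, values as JSON. servo_tool: Moves the arm, as the interface text tells. Its arguments: {"type":"object","properties":{"motion":{"type":"array","items":{"type":"object","properties":{"hand":{"type":"number"},"x":{"type":"number"},"y":{"type":"number"},"z":{"type":"number"},"wx":{"type":"number"},"wy":{"type":"number"},"wz":{"type":"number"}}}}},"required":["motion"]}

```bash
ls; mkdir -p pics
python3 - <<'E'
from cell import env
import cv2,numpy as np
print(env.observe(), env.tips_ahead)
for n in ["side","top","wrist"]:
    im=env.capture(n); cv2.imwrite(f"pics/{n}0.png",im[:,:,::-1])
    print(n,env.get_calibration(n))
E
```

```text
pics
{'t': 0.0, 'qpos': array([ 1.03361434e+00,  2.77149202e-01, -2.78501920e-02,  1.26801828e+00,
        8.87003359e-06,  1.46742190e+00]), 'joint_velocities': array([-0.00064948,  0.00187353, -0.00045663,  0.0013101 ,  0.00062881,
       -0.00183407]), 'effort': array([ 2.20907186e-04, -4.45509696e+01,  2.95200706e+01,  1.65242812e-02,
       -1.46749417e-04, -3.65414621e-06]), 'tool_pos': array([0.26232799, 0.5664901 , 0.25216405]), 'eef_rot': array([-3.53882799e-04,  2.15206861e-01,  9.76567854e-01, -1.05279493e-03]), 'ft_force': array([ 1.03555112, -0.00640024, -0.63130175]), 'torque': array([ 0.03278907, -0.03667119, -0.01058096]), 'width': 0.0855028905552157} 0.022
side {'intrinsics': array([[474.79772079,   0.        , 315.46304489],
       [  0.        , 474.79772079, 238.62568373],
       [  0.        ,   0.        ,   1.        ]]), 'D': array([0.0226365, 0.       , 0.       , 0.       , 0.       ]), 'cam_to_world': array([[ 0.8056203 ,  0.35748549, -0.47241937,  0.18279998],
       [-0.59190896,  0.45219034, -0.66720887, -0.44533545],
       [-0.02489401,  0.81714627,  0
[... 503 characters left out ...]
471,  0.9911418 ,  1.02316558],
       [ 0.        ,  0.        ,  0.        ,  1.        ]])}
wrist {'intrinsics': array([[407.43640697,   0.        , 320.1243331 ],
       [  0.        , 407.43640697, 242.3679926 ],
       [  0.        ,   0.        ,   1.        ]]), 'D': array([-0.01702005,  0.        ,  0.        ,  0.        ,  0.        ]), 'mount': array([[-2.01452408e-04,  9.63309787e-01,  2.68391904e-01,
         6.85822427e-02],
       [ 9.99999842e-01,  5.30797273e-05,  5.60077086e-04,
         2.19675665e-04],
       [ 5.25281569e-04,  2.68391974e-01, -9.63309645e-01,
        -1.19479043e-01],
       [ 0.00000000e+00,  0.00000000e+00,  0.00000000e+00,
         1.00000000e+00]])}
```

View pics/side0.png

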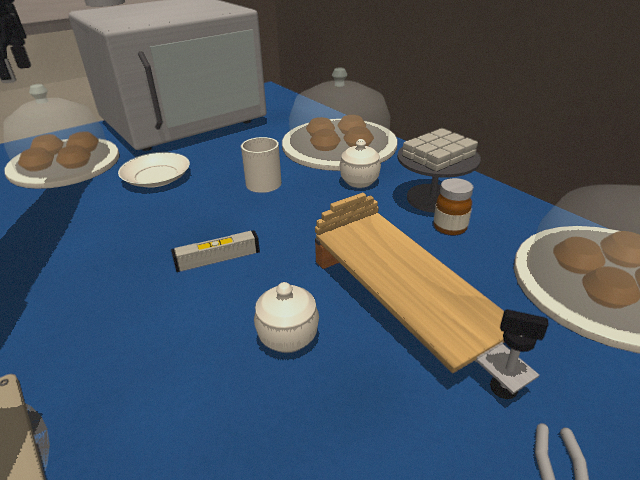

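View pics/top0.png

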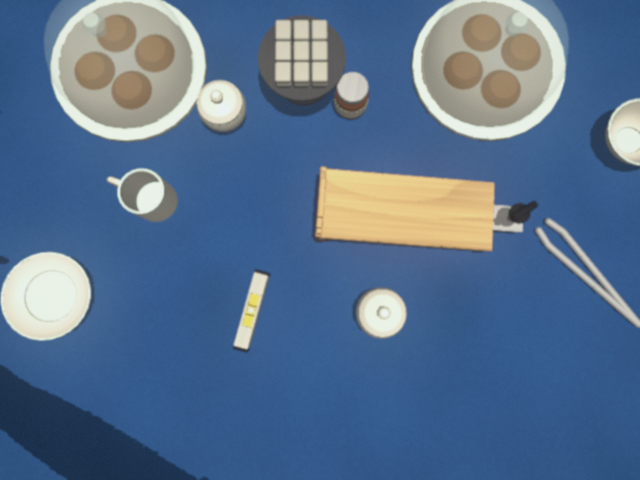

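View pics/wrist0.png

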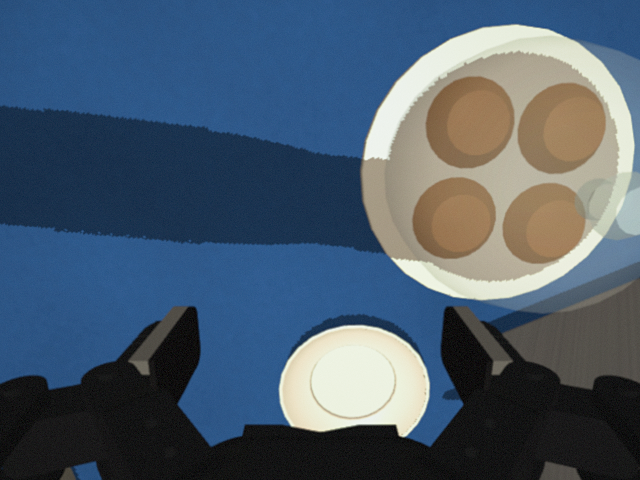

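The side and top views show the level at about (251,310) in the top view. The board spans columns 318–494, with its hinge cheek on the left, and the foot grip is at about (522,211). I'll measure these next.

```bash
cat > h.py <<'E'
from cell import env
import cv2,numpy as np
from scipy.spatial.transform import Rotation as R
def pose():
    o=env.observe(); q=o['eef_rot']; T=np.eye(4); T[:3,:3]=R.from_quat(np.r_[q[1:],q[0]]).as_matrix(); T[:3,3]=o['tool_pos']; return T,o
def cam(n,T=None):
    c=env.get_calibration(n)
    M=c['cam_to_world'] if 'cam_to_world' in c else T@c['mount']
    return c['intrinsics'],c['D'],M
def ray(c,uv):
    K,D,M=c
    p=cv2.undistortPoints(np.array(uv,float).reshape(-1,1,2),K,D).reshape(-1,2)
    d=np.c_[p[:,0],-p[:,1],-np.ones(len(p))]@M[:3,:3].T
    return M[:3,3],d
def onz(c,uv,z):
    o,d=ray(c,uv); return o+d*((z-o[2])/d[:,2])[:,None]
def proj(c,P):
    K,D,M=c; P=np.atleast_2d(P); q=(P-M[:3,3])@M[:3,:3]
    return cv2.projectPoints(q*[1,-1,-1],np.zeros(3),np.zeros(3),K,D)[0].reshape(-1,2)
def tri(c1,u1,c2,u2):
    A=[];b=[]
    for c,u in((c1,u1),(c2,u2)):
        o,d=ray(c,[u]); d=d[0]/np.linalg.norm(d[0]); P=np.eye(3)-np.outer(d,d); A.append(P);b.append(P@o)
    A=np.vstack(A);b=np.hstack(b); x=np.linalg.lstsq(A,b,rcond=None)[0]; return x,np.linalg.norm(A@x-b)
E
python3 - <<'E'
from h import *
im=cv2.imread('pics/top0.png'); sd=cv2.imread('pics/side0.png')
c=cam('top'); s=cam('side')
hsv=cv2.cvtColor(im,cv2.COLOR_BGR2HSV)
def blob(m,roi):
    z=np.zeros_like(m); y0,y1,x0,x1=roi; z[y0:y1,x0:x1]=m[y0:y1,x0:x1]
    cs=cv2.findContours(z,0,2)[0]; k=max(cs,key=cv2.contourArea); return k
nb=((hsv[:,:,1]<120)|(hsv[:,:,0]<90)).astype(np.uint8)*255
k=blob(nb,(255,365,220,285)); r=cv2.minAreaRect(k); print(r)
b=cv2.boxPoints(r); P=onz(c,b,.032); print("level",P.round(4),P.mean(0))
b=np.array(r[0]); 
w=((hsv[:,:,0]<30)&(hsv[:,:,1]>50)&(hsv[:,:,2]>100)).astype(np.uint8)*255
k=blob(w,(150,265,300,505)); r=cv2.minAreaRect(k); print(r); print(onz(c,cv2.boxPoints(r),.055).round(4))
dk=(im.max(2)<45).astype(np.uint8)*255
k=blob(dk,(195,230,500,545)); r=cv2.minAreaRect(k); print(r,onz(c,[r[0]],.11))
for n,i,x0,y0,x1,y1 in(('t',im,470,150,550,260),('s',sd,440,280,560,410),('h',im,300,150,380,260),('l',im,220,255,290,365)):
    z=i[y0:y1,x0:x1]; f=600/max(z.shape[:2]); cv2.imwrite(f'pics/c_{n}.png',cv2.resize(z,None,fx=f,fy=f,interpolation=2)); print(n,f)
E
```

```text
((250.79078674316406, 310.46142578125), (17.949647903442383, 82.27564239501953), 15.64224624633789)
level [[0.352  0.2016 0.032 ]
 [0.4858 0.1661 0.032 ]
 [0.4773 0.1362 0.032 ]
 [0.3437 0.1723 0.032 ]] [0.41471323 0.16907296 0.032     ]
((405.2793884277344, 208.8676300048828), (177.09219360351562, 71.17434692382812), 4.398705959320068)
[[ 0.5363  0.0602  0.055 ]
 [ 0.6599  0.0506  0.055 ]
 [ 0.6345 -0.253   0.055 ]
 [ 0.5119 -0.2386  0.055 ]]
((512.0, 216.0), (0.0, 0.0), 0.0) [[ 0.56312995 -0.25885731  0.11      ]]
t 5.454545454545454
s 4.615384615384615
h 5.454545454545454
l 5.454545454545454
```

```bash
python3 -c "
import cv2,numpy as np
a=[cv2.resize(cv2.imread(f'pics/c_{n}.png'),(400,300*2//2)) if 0 else cv2.copyMakeBorder(cv2.resize(cv2.imread(f'pics/c_{n}.png'),None,fx=.65,fy=.65),0,10,0,10,0) for n in 'ts']
h=max(i.shape[0] for i in a)
a=[cv2.copyMakeBorder(i,0,h-i.shape[0],0,0,0) for i in a]
o=np.hstack(a);print(o.shape);cv2.imwrite('pics/cc.png',o)"
```

```text
(400, 663, 3)
```

View pics/cc.png

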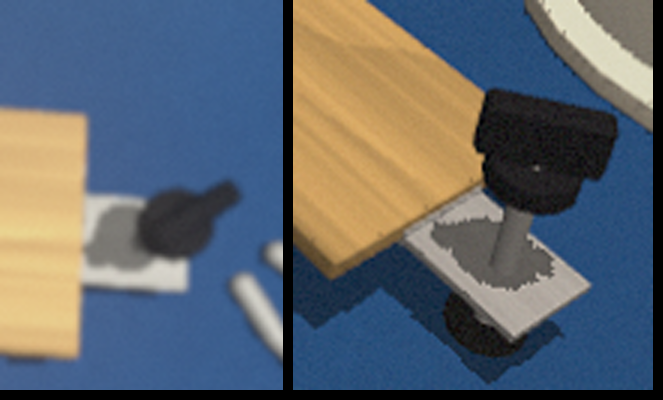

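Run:
```python
from h import *
im=cv2.imread('pics/top0.png'); sd=cv2.imread('pics/side0.png')
c=cam('top'); s=cam('side')
hsv=cv2.cvtColor(im,cv2.COLOR_BGR2HSV)
w=((hsv[:,:,0]<30)&(hsv[:,:,1]>50)&(hsv[:,:,2]>130))
w[:150]=0;w[265:]=0
# edges upper/lower for cols 340..485 ; foot edge for rows 190..240
cols=np.arange(340,486)
up=[(x,np.where(w[:,x])[0].min()-.5) for x in cols]; lo=[(x,np.where(w[:,x])[0].max()+.5) for x in cols]
rows=np.arange(186,242); ft=[(np.where(w[y,330:])[0].max()+330.5,y) for y in rows]
def L(p):
    vx,vy,x,y=cv2.fitLine(np.float32(p),cv2.DIST_HUBER,0,.01,.01).ravel(); return np.cross([x,y,1],[x+vx,y+vy,1])
X=lambda a,b:(lambda q:q[:2]/q[2])(np.cross(a,b))
lu,ll,lf=L(up),L(lo),L(ft)
a,b=X(lu,lf),X(ll,lf)
A,B=onz(c,[a,b],.049); print(a,b,A,B,np.linalg.norm(A-B),(A+B)/2)
# hinge side points on edges at col 340
z=.0585
p=[X(lu,[1,0,-345]),X(ll,[1,0,-345])]; C,Dd=onz(c,p,z); print(C,Dd,np.linalg.norm(C-Dd))
e=(C+Dd)/2-(A+B)/2; print('dir',e,np.arctan2(e[1],e[0]))
e[2]=0;e/=np.linalg.norm(e); m=(A+B)/2+.15*e; m[2]=.0545; print('mid',m,'grip',m-.18*e)
f=m-.18*e; f[2]=.107; print(proj(c,f),proj(s,f),proj(c,m),proj(s,m))
# check side tri for the foot corners
```

```text
[494.01243217 182.09848318] [491.95135376 250.77244155] [ 0.63248293 -0.25078486  0.049     ] [ 0.51316836 -0.24226968  0.049     ] 0.11961803928814166 [ 0.57282565 -0.24652727  0.049     ]
[0.65320423 0.0070563  0.0585    ] [0.53247021 0.00806577 0.0585    ] 0.12073823995866359
dir [0.02001157 0.25408831 0.0095    ] 1.4922002405020403
mid [ 0.58460293 -0.09699033  0.0545    ] grip [ 0.57047019 -0.27643466  0.0545    ]
[[522.16907924 211.7575325 ]] [[521.81203427 324.93928164]] [[405.96543308 209.24439142]] [[406.4851436  273.73432774]]
```

Request:
servo_tool([
  {"hand": 0.7, "x": -3.8, "y": -3.7, "z": 1.6},
  {"hand": 0.7, "x": -3.8, "y": -3.7, "z": 1.6},
  {"hand": 0.7, "x": -3.8, "y": -3.7, "z": 1.6},
  {"hand": 0.7, "x": -3.8, "y": -3.7, "z": 1.6},
  {"hand": 0.7, "x": -3.8, "y": -3.7, "z": 1.6},
  {"hand": 0.7, "x": -3.8, "y": -3.7, "z": 1.6},
  {"hand": 0.7, "x": -3.8, "y": -3.7, "z": 1.6},
  {"hand": 0.7, "x": -3.8, "y": -3.7, "z": 1.6},
])

```text
$.motion[0]: bad value
```

```bash
cat >> h.py <<'E'
def goto(p,ang=None):
    T,o=pose(); d=T[:3,:3].T@(np.array(p)-T[:3,3]); a=np.arctan2(T[1,0],T[0,0])
    print('t',o['t'],'tcp',T[:3,3].round(4),'xang',round(np.degrees(a),2),'zax',T[:3,2].round(4),'q',o['qpos'].round(3),'F',o['ft_force'].round(2),'w',round(o['width'],4))
    print('tool shift cm',(d*100).round(2), 'wz',None if ang is None else round(-((np.radians(ang)-a+np.pi)%(2*np.pi)-np.pi),3))
def snap(n,f):
    T,o=pose(); im=env.capture(n); cv2.imwrite(f'pics/{f}.png',im[:,:,::-1]); return im[:,:,::-1].copy(),cam(n,T)
E
python3 - <<'E'
from h import *
snap('wrist','w1'); goto([.4147,.171,.1],165.1)
E
```

```text
t 0.2 tcp [0.2625 0.5667 0.2526] xang 155.14 zax [-7.0e-04 -1.2e-03 -1.0e+00] q [ 1.034  0.277 -0.027  1.268  0.     1.467] F [-0.93  0.73  1.09] w 0.0856
tool shift cm [-30.45 -29.48  15.29] wz -0.174
```

View pics/w1.png

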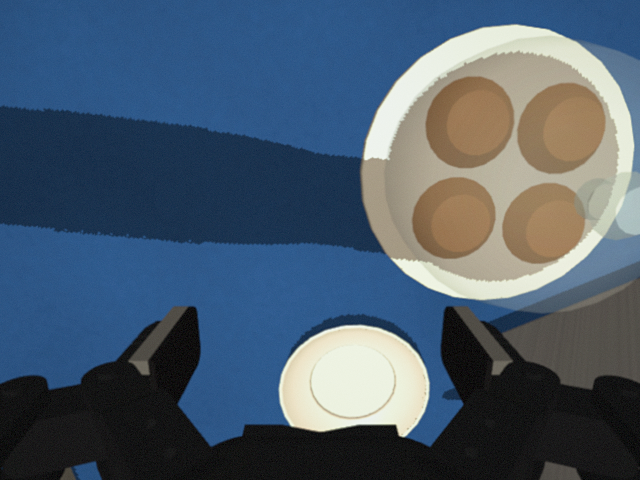

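The arm didn't move, because the rows need every key.

Request:
servo_tool([
  {"hand": 0.7, "x": -3.8, "y": -3.7, "z": 1.6, "wx": 0, "wy": 0, "wz": 0},
  {"hand": 0.7, "x": -3.8, "y": -3.7, "z": 1.6, "wx": 0, "wy": 0, "wz": 0},
  {"hand": 0.7, "x": -3.8, "y": -3.7, "z": 1.6, "wx": 0, "wy": 0, "wz": 0},
  {"hand": 0.7, "x": -3.8, "y": -3.7, "z": 1.6, "wx": 0, "wy": 0, "wz": 0},
  {"hand": 0.7, "x": -3.8, "y": -3.7, "z": 1.6, "wx": 0, "wy": 0, "wz": 0},
  {"hand": 0.7, "x": -3.8, "y": -3.7, "z": 1.6, "wx": 0, "wy": 0, "wz": 0},
  {"hand": 0.7, "x": -3.8, "y": -3.7, "z": 1.6, "wx": 0, "wy": 0, "wz": 0},
  {"hand": 0.7, "x": -3.8, "y": -3.7, "z": 1.6, "wx": 0, "wy": 0, "wz": 0},
])

```text
t: 1.2
tool_pos: [0.4194, 0.1642, 0.1217]
eef_rot: [0.003, 0.211, 0.977, 0.003]
ft_force: [0.7, 0.4, 0.3]
width: 0.0596
```

Run:
```python
from h import *
snap('wrist','w2'); goto([.4147,.171,.1],165.1)
```

```text
t 1.25 tcp [0.4202 0.1588 0.1197] xang 155.27 zax [ 0.0046 -0.0021 -1.    ] q [ 0.219  0.081 -0.569  0.917 -0.003  0.651] F [ 0.62 -4.36 -1.7 ] w 0.0595
tool shift cm [1.02 0.88 1.97] wz -0.172
```

View pics/w2.png

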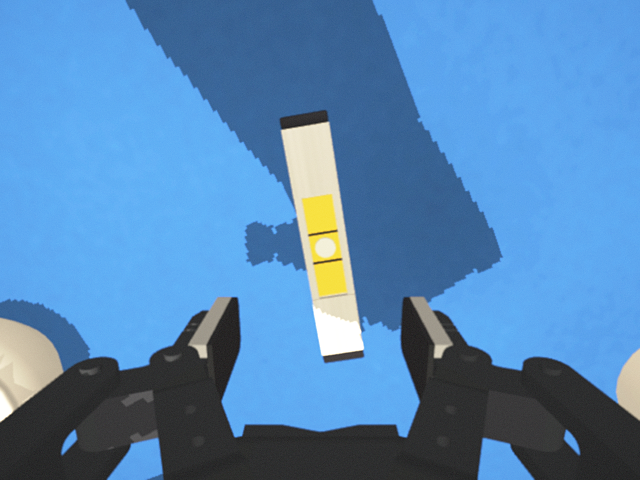

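The wrist view shows the level with its bubble at (325,248), far end cap at (304,118) and near cap at (343,357).

Run:
```python
from h import *
T,o=pose();c=cam('wrist',T)
P=onz(c,[(325,248),(280,120),(327,111),(363,352),(323,357)],.032);print(P.round(4),P[1:].mean(0))
d=(P[1]+P[2]-P[3]-P[4]);print(np.degrees(np.arctan2(d[1],d[0])),np.linalg.norm(d)/2)
m=P[1:].mean(0); goto([m[0],m[1],.03],np.degrees(np.arctan2(d[1],d[0])))
```

```text
[[0.4147 0.1643 0.032 ]
 [0.3463 0.1714 0.032 ]
 [0.3521 0.194  0.032 ]
 [0.4803 0.1583 0.032 ]
 [0.4736 0.1361 0.032 ]] [0.41308504 0.16494998 0.032     ]
164.4610840353285 0.13258866049924176
t 1.25 tcp [0.4202 0.1588 0.1197] xang 155.27 zax [ 0.0046 -0.0021 -1.    ] q [ 0.219  0.081 -0.569  0.917 -0.003  0.651] F [ 0.62 -4.36 -1.7 ] w 0.0595
tool shift cm [0.95 0.26 8.97] wz -0.16
```

Request:
servo_tool([
  {"hand": 0.7, "x": 0.8, "y": 0.6, "z": 0, "wx": 0, "wy": 0, "wz": -0.16},
  {"hand": 0.7, "x": 0, "y": 0, "z": 0, "wx": 0, "wy": 0, "wz": 0},
])

```text
t: 1.5
tool_pos: [0.4154, 0.1651, 0.1188]
eef_rot: [0.001, 0.137, 0.991, -0.001]
ft_force: [0.1, -0.6, -1.3]
width: 0.0596
```

Run:
```python
from h import *
snap('wrist','w3'); goto([.414,.168,.03],165)
```

```text
t 1.55 tcp [0.4157 0.1652 0.1189] xang 164.24 zax [ 0.0031 -0.0029 -1.    ] q [ 0.236  0.079 -0.572  0.917 -0.004  0.511] F [0.16 0.35 0.1 ] w 0.0599
tool shift cm [0.27 0.24 8.89] wz -0.013
```

View pics/w3.png

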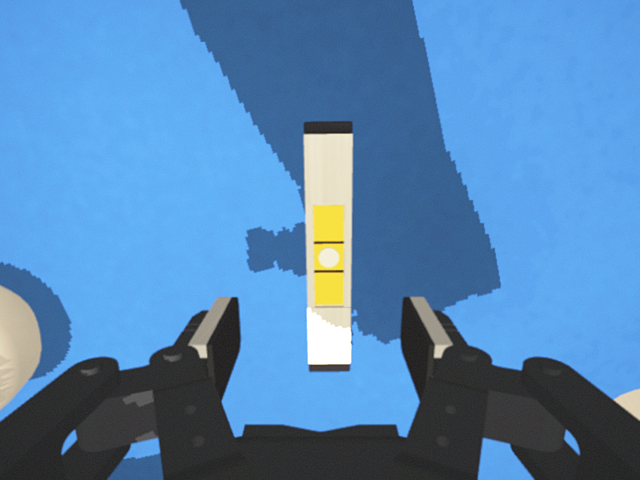

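The level is aligned with the tool, centred about 8 px to the right of the image centre. I'll descend and grip it.

Request:
servo_tool([
  {"hand": 0.7, "x": 0.3, "y": 0.2, "z": 3, "wx": 0, "wy": 0, "wz": 0},
  {"hand": 0.7, "x": 0, "y": 0, "z": 3, "wx": 0, "wy": 0, "wz": 0},
  {"hand": 0.7, "x": 0, "y": 0, "z": 2.2, "wx": 0, "wy": 0, "wz": 0},
  {"hand": 0.7, "x": 0, "y": 0, "z": 0.3, "wx": 0, "wy": 0, "wz": 0},
  {"hand": 0.0, "x": 0, "y": 0, "z": 0, "wx": 0, "wy": 0, "wz": 0},
  {"hand": 0.0, "x": 0, "y": 0, "z": 0, "wx": 0, "wy": 0, "wz": 0},
  {"hand": 0.0, "x": 0, "y": 0, "z": 0, "wx": 0, "wy": 0, "wz": 0},
  {"hand": 0.0, "x": 0, "y": 0, "z": 0, "wx": 0, "wy": 0, "wz": 0},
])

```text
t: 2.55
tool_pos: [0.4179, 0.1708, 0.0363]
eef_rot: [0.007, 0.14, 0.99, 0.0]
ft_force: [-0.4, -0.0, -1.8]
width: 0.0226
```

Run:
```python
from h import *
goto([.5846,-.097,.17],85.5)
```

```text
t 2.55 tcp [0.4179 0.1708 0.0363] xang 163.9 zax [ 0.0133 -0.0012 -0.9999] q [ 0.247  0.2   -0.652  0.706 -0.004  0.528] F [-0.43 -0.05 -1.83] w 0.0226
tool shift cm [-23.61 -21.08 -13.11] wz 1.368
```

Request:
servo_tool([
  {"hand": 0, "x": 0, "y": 0, "z": -4, "wx": 0, "wy": 0.013, "wz": 0},
  {"hand": 0, "x": 0, "y": 0, "z": -4, "wx": 0, "wy": 0, "wz": 0},
  {"hand": 0, "x": 0, "y": 0, "z": -4, "wx": 0, "wy": 0, "wz": 0},
  {"hand": 0, "x": 0, "y": 0, "z": 0, "wx": 0, "wy": 0, "wz": 0},
])

```text
t: 3.05
tool_pos: [0.4161, 0.1703, 0.1589]
eef_rot: [-0.001, 0.14, 0.99, 0.001]
ft_force: [1.1, 0.2, -2.4]
width: 0.0231
```

Run:
```python
from h import *
goto([.5846,-.097,.16],85.5)
T,o=pose(); d=(np.array([.5846,-.097])-T[:2,3])/8*100; a0=np.arctan2(T[1,0],T[0,0])
for i in range(8):
    a=a0-(i)*(a0-np.radians(85.5))/8; print((d@[np.cos(a),np.sin(a)]).round(2),(d@[np.sin(a),-np.cos(a)]).round(2))
```

```text
t 3.05 tcp [0.4161 0.1703 0.1589] xang 163.85 zax [-0.002   0.0022 -1.    ] q [ 0.243  0.04  -0.518  1.014  0.003  0.525] F [ 1.14  0.22 -2.35] w 0.0231
tool shift cm [-23.62 -20.99  -0.21] wz 1.367
-2.95 -2.62
-3.36 -2.08
-3.66 -1.48
-3.86 -0.84
-3.95 -0.17
-3.92 0.51
-3.77 1.16
-3.52 1.79
```

Request:
servo_tool([
  {"hand": 0, "x": -2.95, "y": -2.6, "z": 0, "wx": 0, "wy": 0, "wz": 0.171},
  {"hand": 0, "x": -3.35, "y": -2.1, "z": 0, "wx": 0, "wy": 0, "wz": 0.171},
  {"hand": 0, "x": -3.65, "y": -1.5, "z": 0, "wx": 0, "wy": 0, "wz": 0.171},
  {"hand": 0, "x": -3.85, "y": -0.85, "z": 0, "wx": 0, "wy": 0, "wz": 0.171},
  {"hand": 0, "x": -3.95, "y": -0.2, "z": 0, "wx": 0, "wy": 0, "wz": 0.171},
  {"hand": 0, "x": -3.9, "y": 0.5, "z": 0, "wx": 0, "wy": 0, "wz": 0.171},
  {"hand": 0, "x": -3.8, "y": 1.15, "z": 0, "wx": 0, "wy": 0, "wz": 0.171},
  {"hand": 0, "x": -3.5, "y": 1.8, "z": 0, "wx": 0, "wy": 0, "wz": 0.171},
])

```text
t: 4.05
tool_pos: [0.5727, -0.1051, 0.1422]
eef_rot: [-0.01, 0.748, 0.663, -0.006]
ft_force: [0.1, -0.7, -2.4]
width: 0.0228
```

Run:
```python
from h import *
snap('wrist','w4'); goto([.5846,-.097,.16],85.5)
```

```text
t 4.1 tcp [ 0.5762 -0.1098  0.1423] xang 82.71 zax [-0.0185  0.0018 -0.9998] q [-0.297  0.3   -0.24   1.049 -0.004  1.401] F [ 4.09 -5.02 -3.07] w 0.023
tool shift cm [ 1.38  0.64 -1.78] wz -0.049
```

View pics/w4.png

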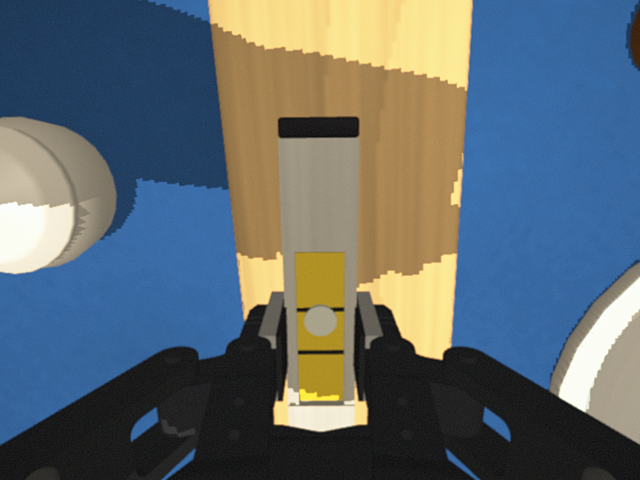

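The level is hanging over the board. Its axis is at column 318, and the board is centred near column 347. I'll correct the position and tilt, then look again.

Request:
servo_tool([
  {"hand": 0, "x": 1.4, "y": 0.65, "z": 0, "wx": -0.018, "wy": 0.035, "wz": -0.049},
  {"hand": 0, "x": 0, "y": 0, "z": 0, "wx": 0, "wy": 0, "wz": 0},
  {"hand": 0, "x": 0, "y": 0, "z": 0, "wx": 0, "wy": 0, "wz": 0},
])

```text
t: 4.47
tool_pos: [0.5818, -0.0952, 0.1378]
eef_rot: [-0.016, 0.733, 0.68, 0.012]
ft_force: [-0.6, -0.1, -1.9]
width: 0.0229
```

Run:
```python
from h import *
snap('wrist','w5'); snap('side','s5');goto([.5846,-.097,.1],85.5)
T,_=pose(); c=cam('wrist',T);
```

```text
t 4.575 tcp [ 0.582  -0.0953  0.1381] xang 85.67 zax [-0.0027  0.0392 -0.9992] q [-0.289  0.305 -0.244  1.036  0.037  1.357] F [-0.08 -0.52 -3.24] w 0.0227
tool shift cm [-0.3   0.29  3.8 ] wz 0.003
```

View pics/w5.png

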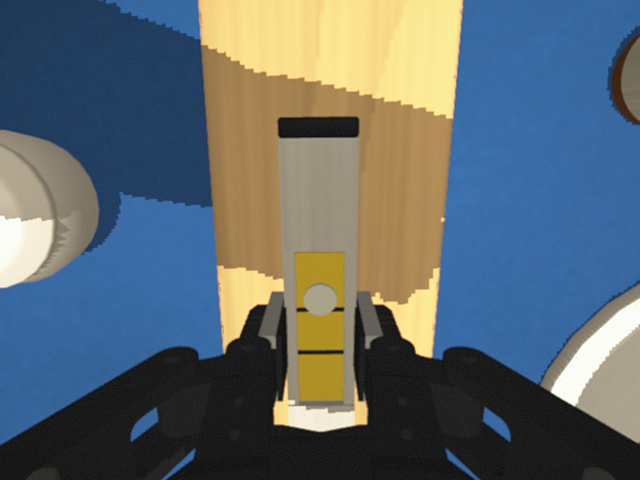

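View pics/s5.png

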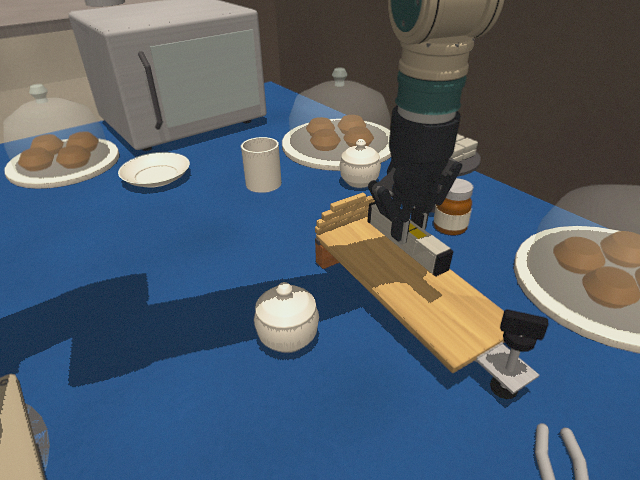

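The level is parallel to the board. At row 250 the board is centred at column 328 and the level at 318, so I'll shift 0.3 cm and descend.

Request:
servo_tool([
  {"hand": 0, "x": -0.3, "y": 0.3, "z": 1.5, "wx": 0, "wy": 0, "wz": 0},
  {"hand": 0, "x": 0, "y": 0, "z": 1.5, "wx": 0, "wy": 0, "wz": 0},
  {"hand": 0, "x": 0, "y": 0, "z": 0.6, "wx": 0, "wy": 0, "wz": 0},
  {"hand": 0, "x": 0, "y": 0, "z": 0, "wx": 0, "wy": 0, "wz": 0},
])

```text
t: 5.08
tool_pos: [0.5838, -0.0961, 0.0989]
eef_rot: [-0.016, 0.733, 0.68, 0.012]
ft_force: [-0.2, -0.1, -3.1]
width: 0.0227
```

Run:
```python
from h import *
goto([.5846,-.097,.1],85.5)
```

```text
t 5.075 tcp [ 0.5838 -0.0961  0.0989] xang 85.75 zax [-0.0041  0.0394 -0.9992] q [-0.289  0.348 -0.277  0.961  0.037  1.355] F [-0.19 -0.15 -3.05] w 0.0227
tool shift cm [-0.08  0.08 -0.11] wz 0.004
```

Request:
servo_tool([
  {"hand": 0, "x": 0, "y": 0, "z": 0.4, "wx": 0, "wy": 0, "wz": 0},
  {"hand": 0, "x": 0, "y": 0, "z": 0.2, "wx": 0, "wy": 0, "wz": 0},
  {"hand": 0, "x": 0, "y": 0, "z": 0.0, "wx": 0, "wy": 0, "wz": 0},
])

```text
t: 5.45
tool_pos: [0.5844, -0.0961, 0.0931]
eef_rot: [-0.015, 0.733, 0.68, 0.012]
ft_force: [-0.6, 1.3, -2.3]
width: 0.0225
```

Request:
servo_tool([
  {"hand": 0, "x": 0, "y": 0, "z": 0.15, "wx": 0, "wy": 0, "wz": 0},
  {"hand": 0, "x": 0, "y": 0, "z": 0.1, "wx": 0, "wy": 0, "wz": 0},
])

```text
t: 5.7
tool_pos: [0.5848, -0.0962, 0.091]
eef_rot: [-0.015, 0.733, 0.68, 0.013]
ft_force: [0.8, 0.3, -2.1]
width: 0.0225
```

Run:
```python
from h import *
snap('side','s6');goto([.5846,-.097,.1],85.5)
i=cv2.imread('pics/s6.png')[180:400,300:560];cv2.imwrite('pics/s6c.png',cv2.resize(i,None,fx=2.5,fy=2.5))
```

```text
t 5.75 tcp [ 0.5848 -0.0962  0.0909] xang 85.75 zax [-0.0018  0.0387 -0.9992] q [-0.289  0.356 -0.284  0.943  0.037  1.356] F [ 0.18  0.58 -2.03] w 0.0231
tool shift cm [-0.05 -0.02 -0.91] wz 0.004
```

View pics/s6c.png

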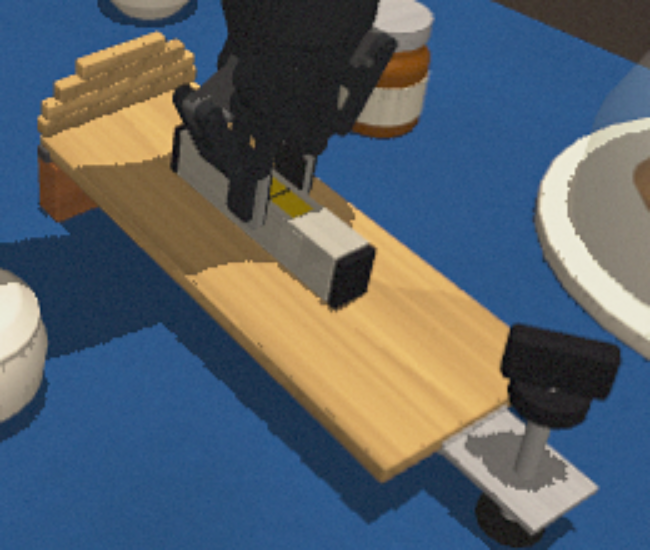

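The level is almost in contact, so I'll keep lowering it gently.

Request:
servo_tool([
  {"hand": 0, "x": 0, "y": 0, "z": 0.1, "wx": 0, "wy": 0, "wz": 0},
  {"hand": 0, "x": 0, "y": 0, "z": 0.1, "wx": 0, "wy": 0, "wz": 0},
])

```text
t: 6.0
tool_pos: [0.5849, -0.0961, 0.089]
eef_rot: [-0.015, 0.733, 0.68, 0.013]
ft_force: [-0.6, 0.3, -2.2]
width: 0.0226
```

Request:
servo_tool([
  {"hand": 0, "x": 0, "y": 0, "z": 0.1, "wx": 0, "wy": 0, "wz": 0},
])

```text
t: 6.12
tool_pos: [0.585, -0.0962, 0.0883]
eef_rot: [-0.015, 0.733, 0.68, 0.013]
ft_force: [-1.5, -0.8, 2.9]
width: 0.0226
```

Request:
servo_tool([
  {"hand": 0, "x": 0, "y": 0, "z": 0.1, "wx": 0, "wy": 0, "wz": 0},
])

```text
t: 6.25
tool_pos: [0.5851, -0.0962, 0.088]
eef_rot: [-0.014, 0.733, 0.68, 0.013]
ft_force: [-2.0, -1.5, 3.9]
width: 0.0225
```

The level is in contact. I'll release it and rise.

Request:
servo_tool([
  {"hand": 0.5, "x": 0, "y": 0, "z": 0, "wx": 0, "wy": 0, "wz": 0},
  {"hand": 0.5, "x": 0, "y": 0, "z": 0, "wx": 0, "wy": 0, "wz": 0},
  {"hand": 0.5, "x": 0, "y": 0, "z": 0, "wx": 0, "wy": 0, "wz": 0},
  {"hand": 0.5, "x": 0, "y": 0, "z": -2, "wx": 0, "wy": 0, "wz": 0},
  {"hand": 0.5, "x": 0, "y": 0, "z": -4, "wx": 0, "wy": -0.035, "wz": 0},
  {"hand": 0.5, "x": 0, "y": 0, "z": -4, "wx": 0, "wy": 0, "wz": 0},
  {"hand": 0.5, "x": -3, "y": 0, "z": -2, "wx": 0, "wy": 0, "wz": 0},
  {"hand": 0.5, "x": 0, "y": 0, "z": 0, "wx": 0, "wy": 0, "wz": 0},
])

```text
t: 7.25
tool_pos: [0.584, -0.129, 0.2109]
eef_rot: [-0.002, 0.733, 0.681, -0.0]
ft_force: [-0.2, 0.1, -0.7]
width: 0.043
```

Run:
```python
from h import *
snap('wrist','w7');goto([.5705,-.2764,.17],122)
```

```text
t 7.3 tcp [ 0.5832 -0.1279  0.2098] xang 85.85 zax [-0.0043  0.0035 -1.    ] q [-0.325  0.256 -0.147  1.173  0.002  1.318] F [-0.09  0.3  -0.47] w 0.0427
tool shift cm [-14.92  -0.18   3.93] wz -0.631
```

View pics/w7.png

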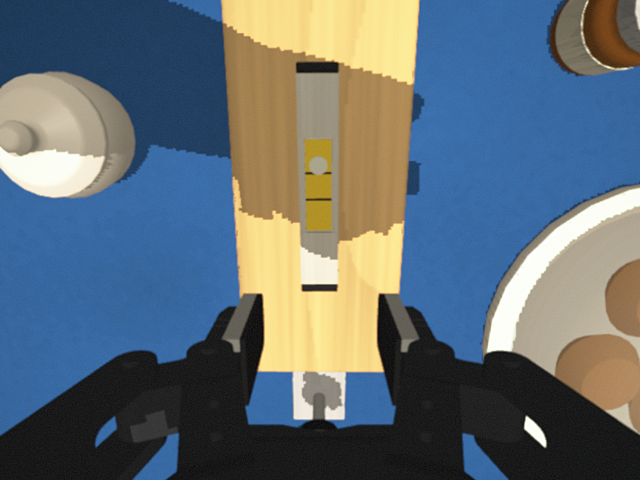

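The level is standing in the middle of the board. The bubble is at (318,164) and the marks at rows 173 and 199, so it sits about 14 mm toward the hinge. I'll move above the grip.

Request:
servo_tool([
  {"hand": 0.5, "x": -4.5, "y": 0, "z": 0, "wx": 0, "wy": 0, "wz": 0},
  {"hand": 0.5, "x": -4.5, "y": 0, "z": 0, "wx": 0, "wy": 0, "wz": 0},
  {"hand": 0.5, "x": -4.5, "y": 0, "z": 0, "wx": 0, "wy": 0, "wz": 0},
  {"hand": 0.5, "x": 0, "y": 0, "z": 0, "wx": 0, "wy": 0, "wz": -0.155},
  {"hand": 0.5, "x": 0, "y": 0, "z": 0, "wx": 0, "wy": 0, "wz": -0.155},
  {"hand": 0.5, "x": 0, "y": 0, "z": 0, "wx": 0, "wy": 0, "wz": -0.155},
  {"hand": 0.5, "x": 0, "y": 0, "z": 0, "wx": 0, "wy": 0, "wz": -0.155},
  {"hand": 0.5, "x": 0, "y": 0, "z": 0, "wx": 0, "wy": 0, "wz": 0},
])

```text
t: 8.3
tool_pos: [0.5686, -0.2575, 0.1959]
eef_rot: [-0.013, 0.479, 0.878, 0.003]
ft_force: [-0.3, 0.7, 0.4]
width: 0.0429
```

Run:
```python
from h import *
snap('wrist','w8');goto([.5705,-.2764,.17],122)
T,_=pose(); print(proj(cam('wrist',T),[.5705,-.2764,.12]))
```

```text
t 8.35 tcp [ 0.5685 -0.2574  0.1958] xang 122.66 zax [-0.0212  0.018  -0.9996] q [-0.531  0.326 -0.084  1.189  0.005  0.47 ] F [-0.03  0.31 -0.84] w 0.0428
tool shift cm [-1.77 -0.84  2.54] wz 0.012
[[305.20265191 304.11956638]]
```

View pics/w8.png

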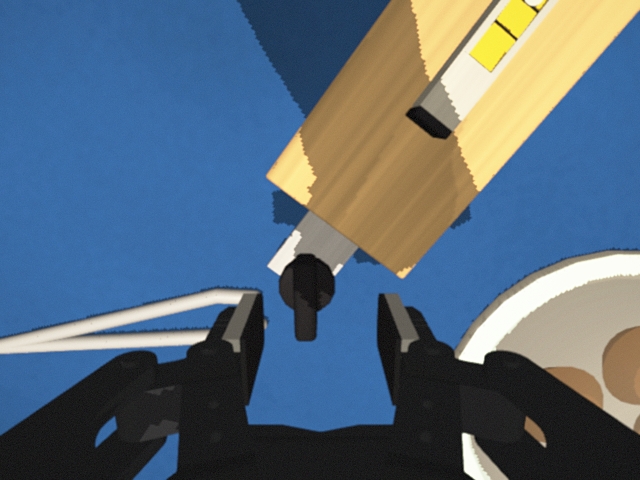

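The grip bar runs almost vertically at columns 293–317, rows 255–340, centred at about (305,298). That agrees with my prediction.

Run:
```python
from h import *
T,_=pose();P=onz(cam('wrist',T),[(305.5,298)],.12)[0];print(P);goto([P[0],P[1],.12])
```

```text
[ 0.56882495 -0.27344521  0.12      ]
t 8.35 tcp [ 0.5685 -0.2574  0.1958] xang 122.66 zax [-0.0212  0.018  -0.9996] q [-0.531  0.326 -0.084  1.189  0.005  0.47 ] F [-0.03  0.31 -0.84] w 0.0428
tool shift cm [-1.56 -0.78  7.55] wz None
```

Request:
servo_tool([
  {"hand": 0.5, "x": -1.5, "y": -0.8, "z": 0, "wx": -0.008, "wy": -0.027, "wz": 0},
  {"hand": 0.5, "x": 0, "y": 0, "z": 2.5, "wx": 0, "wy": 0, "wz": 0},
  {"hand": 0.5, "x": 0, "y": 0, "z": 0, "wx": 0, "wy": 0, "wz": 0},
])

```text
t: 8.72
tool_pos: [0.57, -0.276, 0.1693]
eef_rot: [0.001, 0.482, 0.876, -0.001]
ft_force: [0.8, 0.9, 0.0]
width: 0.0431
```

Run:
```python
from h import *
snap('wrist','w9')
goto([.569,-.275,.12],122.0)
T,_=pose(); print(proj(cam('wrist',T),[.569,-.275,.12]))
```

```text
t 8.775 tcp [ 0.5712 -0.2768  0.1712] xang 122.44 zax [ 0.0049 -0.0048 -1.    ] q [-0.552  0.341 -0.118  1.106 -0.002  0.452] F [ 0.61  0.4  -0.27] w 0.0425
tool shift cm [ 0.31 -0.1   5.11] wz 0.008
[[318.39456427 281.04649486]]
```

View pics/w9.png

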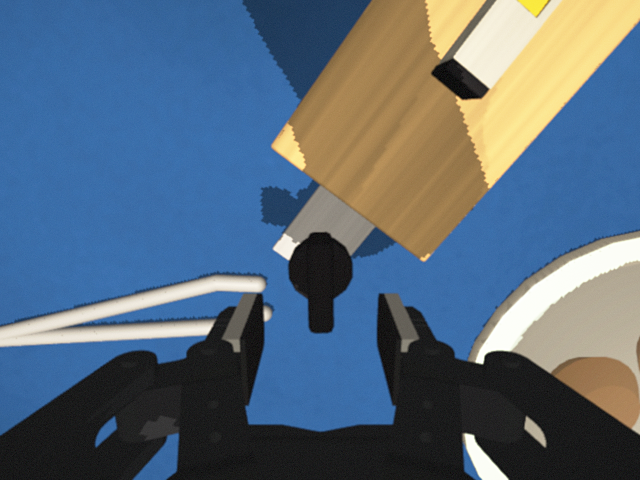

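The bar is centred at (320,282), where I predicted it. I'll descend and grip.

Request:
servo_tool([
  {"hand": 0.5, "x": 0.3, "y": 0, "z": 2.5, "wx": 0, "wy": 0, "wz": 0},
  {"hand": 0.5, "x": 0, "y": 0, "z": 2.2, "wx": 0, "wy": 0, "wz": 0},
  {"hand": 0.5, "x": 0, "y": 0, "z": 0.2, "wx": 0, "wy": 0, "wz": 0},
  {"hand": 0.5, "x": 0, "y": 0, "z": 0, "wx": 0, "wy": 0, "wz": 0},
])

```text
t: 9.28
tool_pos: [0.5736, -0.278, 0.1272]
eef_rot: [0.009, 0.483, 0.876, -0.001]
ft_force: [-1.0, -0.2, -0.1]
width: 0.0425
```

Run:
```python
from h import *
goto([.569,-.275,.12],122.0)
```

```text
t 9.275 tcp [ 0.5736 -0.278   0.1272] xang 122.27 zax [ 0.0142 -0.0112 -0.9998] q [-0.552  0.375 -0.169  1.009 -0.002  0.456] F [-1.   -0.15 -0.14] w 0.0425
tool shift cm [ 0.51 -0.23  0.71] wz 0.005
```

Request:
servo_tool([
  {"hand": 0.5, "x": 0.5, "y": -0.2, "z": 0.5, "wx": 0.006, "wy": 0.017, "wz": 0},
  {"hand": 0.5, "x": 0, "y": 0, "z": 0, "wx": 0, "wy": 0, "wz": 0},
])

```text
t: 9.52
tool_pos: [0.5702, -0.2756, 0.1242]
eef_rot: [0.001, 0.483, 0.876, -0.0]
ft_force: [-0.2, -1.0, 0.3]
width: 0.0427
```

Run:
```python
from h import *
goto([.569,-.275,.12],122.0)
```

```text
t 9.525 tcp [ 0.5702 -0.2756  0.1242] xang 122.26 zax [ 0.0022 -0.0012 -1.    ] q [-0.552  0.38  -0.168  1.02   0.     0.456] F [-0.23 -1.03  0.28] w 0.0427
tool shift cm [ 0.11 -0.07  0.42] wz 0.005
```

Request:
servo_tool([
  {"hand": 0.5, "x": 0.1, "y": 0, "z": 0.3, "wx": 0, "wy": 0, "wz": 0},
  {"hand": 0, "x": 0, "y": 0, "z": 0, "wx": 0, "wy": 0, "wz": 0},
  {"hand": 0, "x": 0, "y": 0, "z": 0, "wx": 0, "wy": 0, "wz": 0},
  {"hand": 0, "x": 0, "y": 0, "z": 0, "wx": 0, "wy": 0, "wz": 0},
  {"hand": 0, "x": 0, "y": 0, "z": 0, "wx": 0, "wy": 0, "wz": 0},
])

```text
t: 10.15
tool_pos: [0.5696, -0.2754, 0.1221]
eef_rot: [0.002, 0.483, 0.876, -0.001]
ft_force: [-1.6, 0.3, 0.9]
width: 0.0105
```

Run:
```python
from h import *
goto([.569,-.275,.12],122.0)
snap('top','t10'); snap('wrist','w10'); snap('side','s10')
a=cv2.imread('pics/t10.png')[150:260,310:560]; b=cv2.imread('pics/s10.png')[180:400,300:560]
cv2.imwrite('pics/c10.png',np.vstack([cv2.resize(a,(560,246)),cv2.resize(b,(416,352)) if 0 else cv2.copyMakeBorder(cv2.resize(b,(416,352)),0,0,0,144,0)]))
```

```text
t 10.15 tcp [ 0.5696 -0.2754  0.1221] xang 122.28 zax [ 0.0021 -0.0033 -1.    ] q [-0.552  0.38  -0.173  1.014 -0.002  0.456] F [-1.62  0.27  0.87] w 0.0105
tool shift cm [ 0.07 -0.03  0.21] wz 0.005
```

View pics/c10.png

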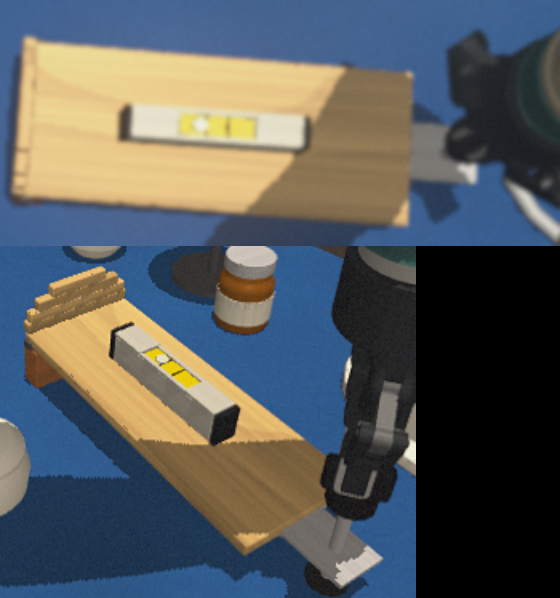

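View pics/w10.png

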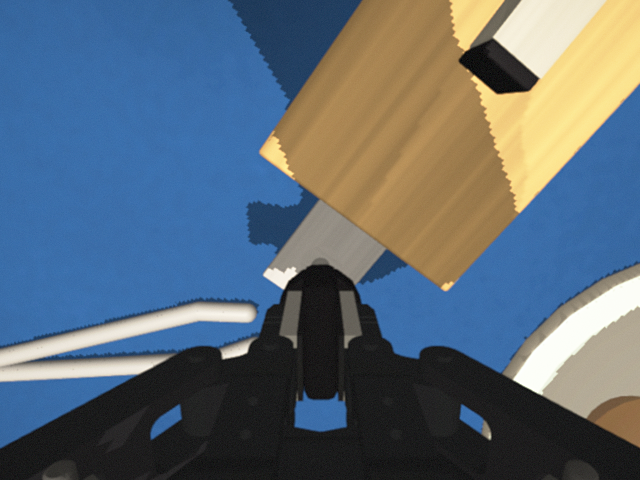

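The bar is gripped. Both fixed views show the bubble toward the hinge end. I'll write a bubble measurement using vial and bubble masks.

```bash
cat >> h.py <<'E'
def bubble(im,c,z=.09,dbg=None,roi=None):
    """offset (mm) of bubble from vial middle along level, + towards hinge (+y)"""
    hsv=cv2.cvtColor(im,cv2.COLOR_BGR2HSV)
    y=((hsv[:,:,0]>20)&(hsv[:,:,0]<33)&(hsv[:,:,1]>150)&(hsv[:,:,2]>70)).astype(np.uint8)
    if roi is not None:
        m=np.zeros_like(y); m[roi[1]:roi[3],roi[0]:roi[2]]=1; y*=m
    n,l,s,ct=cv2.connectedComponentsWithStats(cv2.morphologyEx(y,cv2.MORPH_CLOSE,np.ones((9,9))))
    k=1+np.argmax(s[1:,4]); y[l!=k]=0
    pts=np.argwhere(y)[:,::-1].astype(np.float32)
    h=cv2.convexHull(pts); box=cv2.boxPoints(cv2.minAreaRect(h))
    m=np.zeros_like(y); cv2.fillConvexPoly(m,h.astype(int),1)
    wh=m*((hsv[:,:,1]<90)&(hsv[:,:,2]>110)).astype(np.uint8)
    n,l,s,ct=cv2.connectedComponentsWithStats(wh); k=1+np.argmax(s[1:,4]); b=ct[k]
    e=np.array([.078,.997,0]); e/=np.linalg.norm(e)
    H=onz(c,h.reshape(-1,2),z)@e; B=onz(c,[b],z)[0]@e
    mk=m*(im.max(2)<60)
    print('bubble px',b.round(1),'area',s[k,4],'vial len mm',(np.ptp(H)*1e3).round(1),'offset mm',((B-(H.max()+H.min())/2)*1e3).round(2))
    d=onz(c,np.argwhere(mk)[:,::-1].astype(float),z)@e if mk.any() else None
    if d is not None: print('  dark(marks) rel bubble mm',np.sort(((d-B)*1e3).round(1))[::max(1,len(d)//10)])
    return b
E
python3 - <<'E'
from h import *
T,_=pose()
bubble(cv2.imread('pics/s10.png'),cam('side'),.087)
bubble(cv2.imread('pics/t10.png'),cam('top'),.087,roi=(300,150,500,260))
bubble(cv2.imread('pics/s10.png'),cam('side'),.087,roi=(340,210,470,300))
E
```

```text
bubble px [401.  250.1] area 34 vial len mm 58.4 offset mm 13.58
  dark(marks) rel bubble mm [-22.4  -6.1  -5.3]Traceback (most recent call last):
  File "<stdin>", line 4, in <module>
  File "h.py", line 43, in bubble
    n,l,s,ct=cv2.connectedComponentsWithStats(wh); k=1+np.argmax(s[1:,4]); b=ct[k]
                                                       ~~~~~~~~~^^^^^^^^^
    return _wrapfunc(a, 'argmax', axis=axis, out=out, **kwds)
    return bound(*args, **kwds)
ValueError: attempt to get argmax of an empty sequence
```

The bubble is about 13.8 mm toward the hinge, so the foot needs about 2.75 rad clockwise. I'll start turning and monitor as I go.

Request:
servo_tool([
  {"hand": 0, "x": 0, "y": 0, "z": 0, "wx": 0, "wy": 0, "wz": 0.15},
  {"hand": 0, "x": 0, "y": 0, "z": 0, "wx": 0, "wy": 0, "wz": 0.15},
  {"hand": 0, "x": 0, "y": 0, "z": 0, "wx": 0, "wy": 0, "wz": 0.15},
])

```text
t: 10.68
tool_pos: [0.5709, -0.275, 0.1221]
eef_rot: [0.003, 0.671, 0.742, 0.001]
ft_force: [0.3, -0.7, -0.3]
width: 0.0105
```

Run:
```python
from h import *
goto([.5696,-.2754,.122])
```

```text
t 10.675 tcp [ 0.5709 -0.275   0.1221] xang 95.79 zax [ 0.0047 -0.0024 -1.    ] q [-0.551  0.381 -0.172  1.013  0.     0.919] F [ 0.28 -0.65 -0.27] w 0.0105
tool shift cm [-0.03 -0.13  0.01] wz None
```

Request:
servo_tool([
  {"hand": 0, "x": 0, "y": -0.1, "z": 0, "wx": 0, "wy": 0, "wz": 0.17},
  {"hand": 0, "x": 0, "y": 0, "z": 0, "wx": 0, "wy": 0, "wz": 0.17},
  {"hand": 0, "x": 0, "y": 0, "z": 0, "wx": 0, "wy": 0, "wz": 0.17},
  {"hand": 0, "x": 0, "y": 0, "z": 0, "wx": 0, "wy": 0, "wz": 0.17},
  {"hand": 0, "x": 0, "y": 0, "z": 0, "wx": 0, "wy": 0, "wz": 0.17},
  {"hand": 0, "x": 0, "y": 0, "z": 0, "wx": 0, "wy": 0, "wz": 0.17},
])

```text
t: 11.42
tool_pos: [0.5735, -0.2761, 0.1221]
eef_rot: [0.004, 0.952, 0.305, 0.004]
ft_force: [0.8, -1.8, -0.3]
width: 0.0105
```

Run:
```python
from h import *
goto([.5696,-.2754,.122])
```

```text
t 11.425 tcp [ 0.5735 -0.2761  0.1221] xang 35.57 zax [ 0.0111 -0.0056 -0.9999] q [-5.510e-01  3.810e-01 -1.720e-01  1.006e+00  1.000e-03  1.970e+00] F [ 0.77 -1.85 -0.32] w 0.0105
tool shift cm [-0.27 -0.29  0.01] wz None
```

Request:
servo_tool([
  {"hand": 0, "x": -0.2, "y": -0.2, "z": 0, "wx": 0.011, "wy": -0.006, "wz": 0.0},
  {"hand": 0, "x": 0, "y": 0, "z": 0, "wx": 0, "wy": 0, "wz": 0.17},
  {"hand": 0, "x": 0, "y": 0, "z": 0, "wx": 0, "wy": 0, "wz": 0.17},
  {"hand": 0, "x": 0, "y": 0, "z": 0, "wx": 0, "wy": 0, "wz": 0.17},
  {"hand": 0, "x": 0, "y": 0, "z": 0, "wx": 0, "wy": 0, "wz": 0.17},
  {"hand": 0, "x": 0, "y": 0, "z": 0, "wx": 0, "wy": 0, "wz": 0.17},
  {"hand": 0, "x": 0, "y": 0, "z": 0, "wx": 0, "wy": 0, "wz": 0},
])

```text
t: 12.3
tool_pos: [0.5741, -0.2787, 0.1221]
eef_rot: [0.003, 0.993, -0.118, 0.003]
ft_force: [1.3, -0.2, 1.0]
width: 0.0105
```

Run:
```python
from h import *
goto([.5696,-.2754,.122])
im,c=snap('side','s11'); bubble(im,c,.09)
```

```text
t 12.3 tcp [ 0.5741 -0.2787  0.1221] xang -13.61 zax [ 0.0044 -0.0056 -1.    ] q [-5.520e-01  3.870e-01 -1.630e-01  1.014e+00 -2.000e-03  2.827e+00] F [ 1.29 -0.2   1.03] w 0.0105
tool shift cm [-0.51 -0.21  0.01] wz None
bubble px [405.4 249.8] area 38 vial len mm 55.8 offset mm 2.62
  dark(marks) rel bubble mm [-10.4]
```

The bubble is now about 2.6 mm off and still creeping. Joint 6 is near its limit, so I'll regrasp half a turn back.

Request:
servo_tool([
  {"hand": 0.5, "x": 0, "y": 0, "z": 0, "wx": 0, "wy": 0, "wz": 0},
  {"hand": 0.5, "x": 0, "y": 0, "z": 0, "wx": 0, "wy": 0, "wz": 0},
  {"hand": 0.5, "x": 0, "y": 0, "z": 0, "wx": 0, "wy": 0, "wz": 0},
  {"hand": 0.5, "x": 0, "y": 0, "z": -3, "wx": 0, "wy": 0, "wz": 0},
  {"hand": 0.5, "x": 0, "y": 0, "z": -3, "wx": 0, "wy": 0, "wz": 0},
  {"hand": 0.5, "x": -0.5, "y": -0.2, "z": 0, "wx": 0, "wy": 0, "wz": 0},
  {"hand": 0.5, "x": 0, "y": 0, "z": 0, "wx": 0, "wy": 0, "wz": 0},
])

```text
t: 13.22
tool_pos: [0.5681, -0.2735, 0.1816]
eef_rot: [0.001, 0.993, -0.114, 0.001]
ft_force: [-0.0, -0.1, -0.3]
width: 0.0431
```

Run:
```python
from h import *
goto([.5696,-.2754,.122])
im,c=snap('side','s12'); bubble(im,c,.092)
snap('wrist','w12')
T,_=pose(); print(proj(cam('wrist',T),[.57,-.2755,.12]))
```

```text
t 13.225 tcp [ 0.5681 -0.2735  0.1816] xang -13.11 zax [ 0.0018 -0.0019 -1.    ] q [-5.510e-01  3.280e-01 -1.120e-01  1.128e+00 -1.000e-03  2.820e+00] F [-0.01 -0.09 -0.31] w 0.0431
tool shift cm [0.18 0.15 5.96] wz None
bubble px [406.1 250.4] area 39 vial len mm 55.9 offset mm 1.22
  dark(marks) rel bubble mm [-8.8]
[[323.37344201 273.55900712]]
```

View pics/w12.png

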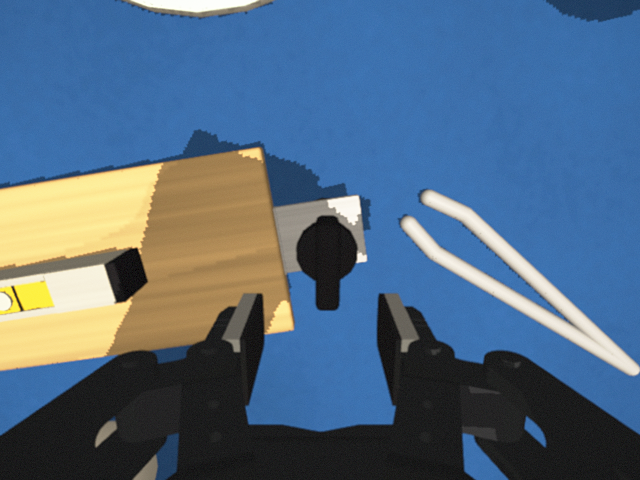

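The bubble is about 1.2 mm off and settling. I'll step the wrist camera over the level for a precise reading.

Request:
servo_tool([
  {"hand": 0.5, "x": 0, "y": -5, "z": -1, "wx": 0, "wy": 0, "wz": 0},
  {"hand": 0.5, "x": 0, "y": -5, "z": 0, "wx": 0, "wy": 0, "wz": 0},
  {"hand": 0.5, "x": 0, "y": -5, "z": 0, "wx": 0, "wy": 0, "wz": 0},
  {"hand": 0.5, "x": -1, "y": 0, "z": 0, "wx": 0, "wy": 0, "wz": 0},
  {"hand": 0.5, "x": 0, "y": 0, "z": 0, "wx": 0, "wy": 0, "wz": 0},
  {"hand": 0.5, "x": 0, "y": 0, "z": 0, "wx": 0, "wy": 0, "wz": 0},
])

```text
t: 14.08
tool_pos: [0.5909, -0.1225, 0.1849]
eef_rot: [0.0, 0.993, -0.116, -0.003]
ft_force: [0.4, -1.2, -0.8]
width: 0.0428
```

Run:
```python
from h import *
goto([.57,-.2755,.122])
im,c=snap('wrist','w13')
bubble(im,c,.092)
i=im[140:400,150:550];cv2.imwrite('pics/w13c.png',cv2.resize(i,None,fx=2,fy=2,interpolation=2))
```

```text
t 14.075 tcp [ 0.5909 -0.1225  0.1849] xang -13.29 zax [-5.8e-03  3.0e-04 -1.0e+00] q [-3.110e-01  2.850e-01 -1.630e-01  1.128e+00 -1.000e-03  3.063e+00] F [ 0.41 -1.22 -0.8 ] w 0.0428
tool shift cm [ 1.52 15.37  6.3 ] wz None
bubble px [269.3 277. ] area 287 vial len mm 54.6 offset mm 0.95
  dark(marks) rel bubble mm [-8.8 -8.8 -8.7  6.9  7.   7.1  7.1  7.1  7.2  7.2  7.2  7.3]
```

View pics/w13c.png

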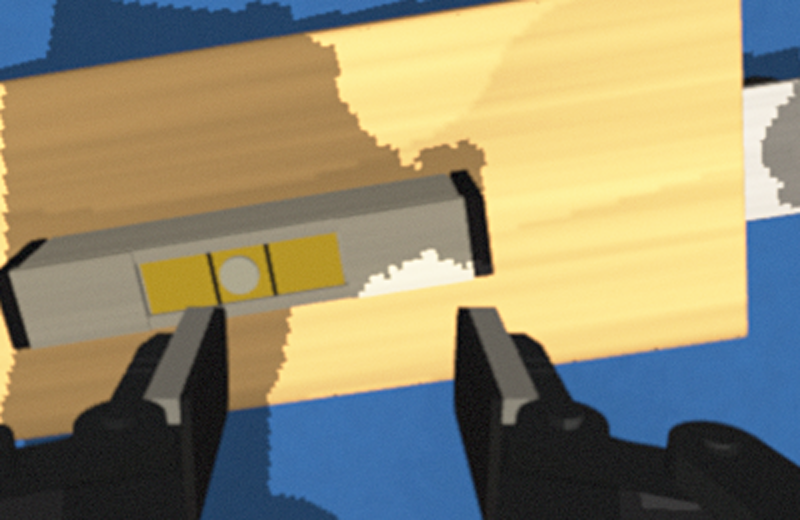

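The bubble is 0.9 mm toward the hinge, already within tolerance. One small touch-up of about 0.18 rad will centre it. I'll go back to the grip.

Run:
```python
from h import *
T=np.eye(4);a=np.radians(-13.11);T[:3,:3]=np.c_[[np.cos(a),np.sin(a),0],[np.sin(a),-np.cos(a),0],[0,0,-1]];T[:3,3]=[.5681,-.2735,.1816]
P=onz(cam('wrist',T),[(327,264)],.12)[0];print(P)
goto([.5705,-.2765,.17],-13.1); goto([P[0],P[1],.17])
```

```text
[ 0.57371659 -0.27785688  0.12      ]
t 14.125 tcp [ 0.5908 -0.1226  0.1849] xang -13.3 zax [-6.e-03  4.e-04 -1.e+00] q [-3.110e-01  2.850e-01 -1.630e-01  1.128e+00 -1.000e-03  3.063e+00] F [-0.12 -0.09 -0.09] w 0.0424
tool shift cm [ 1.57 15.44  1.5 ] wz -0.004
t 14.125 tcp [ 0.5908 -0.1226  0.1849] xang -13.3 zax [-6.e-03  4.e-04 -1.e+00] q [-3.110e-01  2.850e-01 -1.630e-01  1.128e+00 -1.000e-03  3.063e+00] F [-0.12 -0.09 -0.09] w 0.0424
tool shift cm [ 1.92 15.5   1.5 ] wz None
```

Request:
servo_tool([
  {"hand": 0.5, "x": 0.6, "y": 5, "z": 0, "wx": 0, "wy": 0.006, "wz": 0},
  {"hand": 0.5, "x": 0.6, "y": 5, "z": 0, "wx": 0, "wy": 0, "wz": 0},
  {"hand": 0.5, "x": 0.5, "y": 5, "z": 0, "wx": 0, "wy": 0, "wz": 0},
  {"hand": 0.5, "x": 0, "y": 0, "z": 2, "wx": 0, "wy": 0, "wz": 0},
  {"hand": 0.5, "x": 0, "y": 0, "z": 0, "wx": 0, "wy": 0, "wz": 0},
])

```text
t: 14.75
tool_pos: [0.5721, -0.2832, 0.1647]
eef_rot: [0.001, 0.993, -0.119, 0.001]
ft_force: [0.4, -0.8, -0.0]
width: 0.0427
```

Run:
```python
from h import *
snap('wrist','w14')
goto([.572,-.277,.122],-13.1)
T,_=pose(); print(proj(cam('wrist',T),[.572,-.277,.12]))
```

```text
t 14.8 tcp [ 0.5732 -0.2838  0.1663] xang -13.65 zax [ 0.0051 -0.0052 -1.    ] q [-5.600e-01  3.520e-01 -1.120e-01  1.099e+00 -2.000e-03  2.820e+00] F [ 0.61 -0.23  0.92] w 0.0427
tool shift cm [-0.31 -0.65  4.42] wz -0.01
[[305.92291553 295.85868121]]
```

View pics/w14.png

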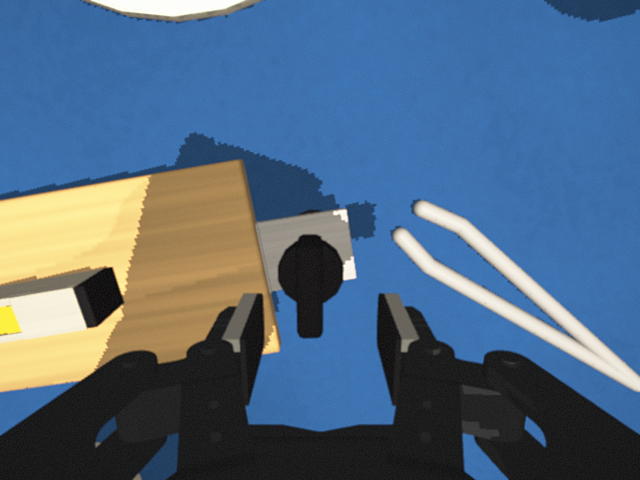

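Request:
servo_tool([
  {"hand": 0.5, "x": 0, "y": -0.45, "z": 2, "wx": 0.004, "wy": -0.006, "wz": 0},
  {"hand": 0.5, "x": 0, "y": 0, "z": 1.9, "wx": 0, "wy": 0, "wz": 0},
  {"hand": 0.5, "x": 0, "y": 0, "z": 0.4, "wx": 0, "wy": 0, "wz": 0},
  {"hand": 0.5, "x": 0, "y": 0, "z": 0, "wx": 0, "wy": 0, "wz": 0},
])

```text
t: 15.3
tool_pos: [0.5758, -0.2778, 0.1221]
eef_rot: [-0.0, 0.993, -0.118, 0.001]
ft_force: [-0.4, 0.5, 1.1]
width: 0.0427
```

Run:
```python
from h import *
goto([.572,-.277,.122],-13.1)
```

```text
t 15.3 tcp [ 0.5758 -0.2778  0.1221] xang -13.51 zax [ 0.0017  0.     -1.    ] q [-5.510e-01  3.920e-01 -1.550e-01  1.022e+00  1.000e-03  2.826e+00] F [-0.4   0.48  1.08] w 0.0427
tool shift cm [-0.39  0.01  0.01] wz -0.007
```

Request:
servo_tool([
  {"hand": 0, "x": -0.3, "y": 0, "z": 0, "wx": 0, "wy": 0, "wz": 0},
  {"hand": 0, "x": 0, "y": 0, "z": 0, "wx": 0, "wy": 0, "wz": 0},
  {"hand": 0, "x": 0, "y": 0, "z": 0, "wx": 0, "wy": 0, "wz": 0},
  {"hand": 0, "x": 0, "y": 0, "z": 0, "wx": 0, "wy": 0, "wz": 0},
  {"hand": 0, "x": 0, "y": 0, "z": 0, "wx": 0, "wy": 0, "wz": 0.09},
  {"hand": 0, "x": 0, "y": 0, "z": 0, "wx": 0, "wy": 0, "wz": 0.09},
  {"hand": 0, "x": 0, "y": 0, "z": 0, "wx": 0, "wy": 0, "wz": 0},
  {"hand": 0, "x": 0, "y": 0, "z": 0, "wx": 0, "wy": 0, "wz": 0},
])

```text
t: 16.3
tool_pos: [0.5726, -0.2784, 0.1231]
eef_rot: [0.002, 0.978, -0.208, 0.001]
ft_force: [0.3, -1.5, -1.5]
width: 0.0103
```

Run:
```python
from h import *
goto([.572,-.277,.122],-23.6)
im,c=snap('side','s15'); bubble(im,c,.092)
```

```text
t 16.3 tcp [ 0.5726 -0.2784  0.1231] xang -24.02 zax [ 0.0016 -0.0036 -1.    ] q [-5.530e-01  3.860e-01 -1.620e-01  1.019e+00 -2.000e-03  3.008e+00] F [ 0.31 -1.51 -1.51] w 0.0103
tool shift cm [-0.11 -0.1   0.11] wz -0.007
bubble px [406.4 250.1] area 37 vial len mm 55.7 offset mm 0.75
  dark(marks) rel bubble mm [-10.3  -9.1]
```

Request:
servo_tool([
  {"hand": 0.5, "x": 0, "y": 0, "z": 0, "wx": 0, "wy": 0, "wz": 0},
  {"hand": 0.5, "x": 0, "y": 0, "z": 0, "wx": 0, "wy": 0, "wz": 0},
  {"hand": 0.5, "x": 0, "y": 0, "z": 0, "wx": 0, "wy": 0, "wz": 0},
  {"hand": 0.5, "x": 0, "y": 0, "z": -3.5, "wx": 0, "wy": 0, "wz": 0},
  {"hand": 0.5, "x": 0, "y": 0, "z": -3.5, "wx": 0, "wy": 0, "wz": 0},
  {"hand": 0.0, "x": 0, "y": 0, "z": 0, "wx": 0, "wy": 0, "wz": -0.174},
  {"hand": 0.0, "x": 0, "y": 0, "z": 0, "wx": 0, "wy": 0, "wz": -0.174},
  {"hand": 0.0, "x": 0, "y": 0, "z": 0, "wx": 0, "wy": 0, "wz": -0.174},
])

```text
t: 17.35
tool_pos: [0.5741, -0.2776, 0.1978]
eef_rot: [0.002, 0.998, 0.061, 0.003]
ft_force: [-0.1, 0.8, -0.4]
width: -0.0001
```

Request:
servo_tool([
  {"hand": 0, "x": 0, "y": 0, "z": 0, "wx": 0, "wy": 0, "wz": -0.174},
  {"hand": 0.0, "x": 0, "y": 0, "z": 0, "wx": 0, "wy": 0, "wz": -0.174},
  {"hand": 0.0, "x": 0, "y": 0, "z": 0, "wx": 0, "wy": 0, "wz": -0.174},
  {"hand": 0, "x": 0, "y": 0, "z": 0, "wx": 0, "wy": 0, "wz": -0.174},
  {"hand": 0, "x": 0, "y": 0, "z": 0, "wx": 0, "wy": 0, "wz": -0.174},
  {"hand": 0.0, "x": 0, "y": 0, "z": 0, "wx": 0, "wy": 0, "wz": -0.174},
  {"hand": 0.0, "x": 0, "y": 0, "z": 0, "wx": 0, "wy": 0, "wz": -0.174},
  {"hand": 0.0, "x": 0, "y": 0, "z": 0, "wx": 0, "wy": 0, "wz": -0.174},
])

```text
t: 18.35
tool_pos: [0.5754, -0.277, 0.2001]
eef_rot: [0.005, 0.709, 0.705, 0.002]
ft_force: [0.3, 0.2, 0.2]
width: -0.0
```

Run:
```python
from h import *
goto([.582,-.13,.19],85.5)
im,c=snap('side','s16'); bubble(im,c,.092)
```

```text
t 18.35 tcp [ 0.5754 -0.277   0.2001] xang 89.67 zax [ 0.0099 -0.0044 -0.9999] q [-5.500e-01  3.240e-01 -7.700e-02  1.159e+00  1.000e-03  1.026e+00] F [0.31 0.25 0.2 ] w -0.0
tool shift cm [14.71  0.57  0.95] wz 0.073
bubble px [406.6 250.4] area 36 vial len mm 55.7 offset mm 0.06
  dark(marks) rel bubble mm [-9.6 -8.6 -8.4]
```

Request:
servo_tool([
  {"hand": 0, "x": 0, "y": 0, "z": 0, "wx": 0.01, "wy": 0.004, "wz": 0.06},
  {"hand": 0.0, "x": 4.5, "y": 0.2, "z": 0, "wx": 0, "wy": 0, "wz": 0},
  {"hand": 0.0, "x": 4.5, "y": 0.2, "z": 0, "wx": 0, "wy": 0, "wz": 0},
  {"hand": 0, "x": 4, "y": 0, "z": 1, "wx": 0, "wy": 0, "wz": 0},
  {"hand": 0, "x": 0, "y": 0, "z": 1, "wx": 0, "wy": 0, "wz": 0},
  {"hand": 0.0, "x": 0, "y": 0, "z": 0, "wx": 0, "wy": 0, "wz": 0},
])

```text
t: 19.15
tool_pos: [0.5901, -0.1452, 0.1811]
eef_rot: [0.002, 0.734, 0.679, 0.001]
ft_force: [-0.6, -0.5, 0.3]
width: -0.0001
```

Run:
```python
from h import *
goto([.582,-.13,.13],85.5)
im,c=snap('wrist','w17'); b=bubble(im,c,.092); print(onz(c,[b],.092))
```

```text
t 19.15 tcp [ 0.5901 -0.1452  0.1811] xang 85.49 zax [ 0.0038 -0.0012 -1.    ] q [-0.348  0.289 -0.166  1.111  0.     1.302] F [-0.57 -0.48  0.27] w -0.0001
tool shift cm [ 1.45 -0.95  5.1 ] wz -0.0
bubble px [301.4 161.3] area 363 vial len mm 54.5 offset mm -0.22
  dark(marks) rel bubble mm [-7.9 -7.9 -7.8 -7.8 -7.8 -7.8  8.   8.   8.   8.   8.   8. ]
[[ 0.58468394 -0.0920756   0.092     ]]
```

View pics/w17.png

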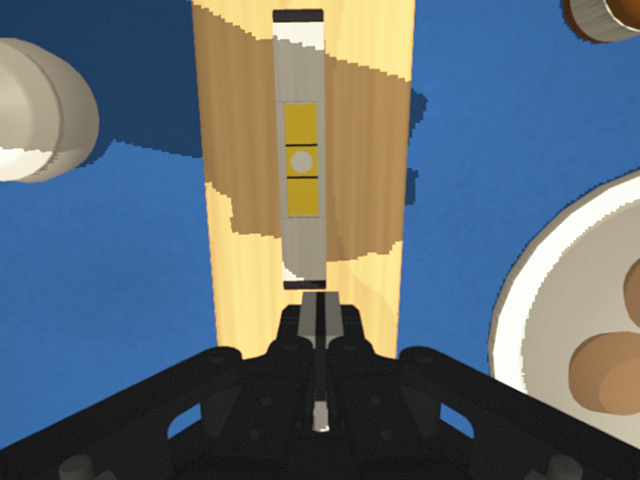

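The bubble at (301,161) lies midway between the marks, with 7.9 and 8.0 mm to either side. I'll move over the level, 30 mm on the foot side of its middle, and press there.

Request:
servo_tool([
  {"hand": 0, "x": 2.2, "y": -0.9, "z": 0, "wx": 0.004, "wy": 0, "wz": 0},
  {"hand": 0.0, "x": 0, "y": 0, "z": 2, "wx": 0, "wy": 0, "wz": 0},
  {"hand": 0.0, "x": 0, "y": 0, "z": 2, "wx": 0, "wy": 0, "wz": 0},
  {"hand": 0, "x": 0, "y": 0, "z": 0.5, "wx": 0, "wy": 0, "wz": 0},
  {"hand": 0.0, "x": 0, "y": 0, "z": 0, "wx": 0, "wy": 0, "wz": 0},
])

```text
t: 19.82
tool_pos: [0.5835, -0.1227, 0.1385]
eef_rot: [0.002, 0.736, 0.676, 0.001]
ft_force: [0.3, -0.6, -0.1]
width: -0.0002
```

Run:
```python
from h import *
goto([.5823,-.122,.118],85.5)
im,c=snap('wrist','w18'); b=bubble(im,c,.092); print(onz(c,[b],.092))
```

```text
t 19.825 tcp [ 0.5835 -0.1227  0.1385] xang 85.13 zax [ 4.e-03 -8.e-04 -1.e+00] q [-0.316  0.306 -0.241  1.02   0.     1.34 ] F [ 0.35 -0.6  -0.1 ] w -0.0002
tool shift cm [ 0.06 -0.13  2.05] wz -0.006
bubble px [317.4 221.8] area 521 vial len mm 54.6 offset mm -0.42
  dark(marks) rel bubble mm [-7.9 -7.9 -7.9 -7.5 -7.5 -7.4  7.9  8.   8.3  8.3  8.4]
[[ 0.58464495 -0.09174376  0.092     ]]
```

View pics/w18.png

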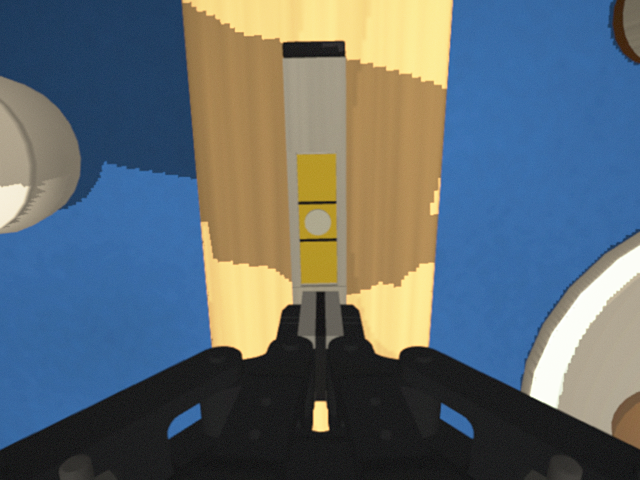

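The fingertips are over the level just behind the vial, and the bubble is centred at (317,222). I'll go down.

Request:
servo_tool([
  {"hand": 0, "x": 0, "y": -0.1, "z": 1.0, "wx": 0, "wy": 0, "wz": 0},
  {"hand": 0.0, "x": 0, "y": 0, "z": 0.7, "wx": 0, "wy": 0, "wz": 0},
  {"hand": 0.0, "x": 0, "y": 0, "z": 0, "wx": 0, "wy": 0, "wz": 0},
])

```text
t: 20.25
tool_pos: [0.5836, -0.1231, 0.1222]
eef_rot: [0.003, 0.737, 0.676, 0.002]
ft_force: [0.6, -0.5, 0.4]
width: 0.0001
```

Request:
servo_tool([
  {"hand": 0, "x": 0, "y": 0, "z": 0.2, "wx": 0, "wy": 0, "wz": 0},
  {"hand": 0.0, "x": 0, "y": 0, "z": 0, "wx": 0, "wy": 0, "wz": 0},
])

```text
t: 20.5
tool_pos: [0.5837, -0.1232, 0.1201]
eef_rot: [0.003, 0.737, 0.676, 0.002]
ft_force: [0.6, 0.6, 0.0]
width: -0.0003
```

Request:
servo_tool([
  {"hand": 0, "x": 0, "y": -0.1, "z": 0.2, "wx": 0.003, "wy": 0, "wz": 0},
  {"hand": 0.0, "x": 0, "y": 0, "z": 0.1, "wx": 0, "wy": 0, "wz": 0},
])

```text
t: 20.75
tool_pos: [0.583, -0.1232, 0.1173]
eef_rot: [0.002, 0.737, 0.676, 0.001]
ft_force: [-0.4, 0.5, -0.5]
width: -0.0001
```

Request:
servo_tool([
  {"hand": 0, "x": 0, "y": 0, "z": 0.1, "wx": 0, "wy": 0, "wz": 0},
  {"hand": 0.0, "x": 0, "y": 0, "z": 0.1, "wx": 0, "wy": 0, "wz": 0},
])

```text
t: 21.0
tool_pos: [0.5831, -0.1232, 0.1153]
eef_rot: [0.002, 0.737, 0.676, 0.001]
ft_force: [0.1, 0.8, -0.7]
width: 0.0003
```

Request:
servo_tool([
  {"hand": 0, "x": 0, "y": 0, "z": 0.1, "wx": 0, "wy": 0, "wz": 0},
])

```text
t: 21.12
tool_pos: [0.5831, -0.1232, 0.1142]
eef_rot: [0.002, 0.737, 0.676, 0.001]
ft_force: [-0.1, -0.1, -0.2]
width: 0.0002
```

Request:
servo_tool([
  {"hand": 0, "x": 0, "y": 0, "z": 0.08, "wx": 0, "wy": 0, "wz": 0},
])

```text
t: 21.25
tool_pos: [0.5832, -0.1233, 0.1137]
eef_rot: [0.002, 0.737, 0.676, 0.001]
ft_force: [-0.8, -0.9, 3.5]
width: -0.0
```

Request:
servo_tool([
  {"hand": 0, "x": 0, "y": 0, "z": 0.08, "wx": 0, "wy": 0, "wz": 0},
])

```text
t: 21.38
tool_pos: [0.5833, -0.1234, 0.1134]
eef_rot: [0.003, 0.737, 0.676, 0.001]
ft_force: [-1.7, 0.1, 5.0]
width: -0.0004
```

Request:
servo_tool([
  {"hand": 0, "x": 0, "y": 0, "z": 0.08, "wx": 0, "wy": 0, "wz": 0},
])

```text
t: 21.5
tool_pos: [0.5834, -0.1234, 0.1132]
eef_rot: [0.003, 0.737, 0.676, 0.001]
ft_force: [-2.8, 1.1, 5.7]
width: 0.0002
```

Request:
servo_tool([
  {"hand": 0, "x": 0, "y": -0.03, "z": 0.14, "wx": 0, "wy": 0, "wz": 0},
])

```text
t: 21.62
tool_pos: [0.5834, -0.1235, 0.1128]
eef_rot: [0.003, 0.737, 0.676, 0.001]
ft_force: [-2.1, -0.0, 8.4]
width: 0.0001
```

Request:
servo_tool([
  {"hand": 0, "x": 0, "y": -0.03, "z": 0.14, "wx": 0, "wy": 0, "wz": 0},
])

```text
t: 21.75
tool_pos: [0.5835, -0.1235, 0.1128]
eef_rot: [0.003, 0.737, 0.676, 0.002]
ft_force: [-2.4, 0.6, 9.5]
width: 0.0002
```

Run:
```python
from h import *
for k in range(20):
    im=env.capture('wrist'); o=env.observe(); print(round(o['t'],2),o['ft_force'].round(1),end=' ')
im,c=snap('wrist','w19'); b=bubble(im,c,.092)
im,c=snap('side','s19'); b=bubble(im,c,.092)
```

```text
21.8 [-3.9  0.8  9.6] 21.85 [-2.1  0.9  8.1] 21.9 [-2.6  1.   9.1] 21.95 [-3.   0.2  8.5] 22.0 [-1.1  1.4  9.7] 22.05 [-2.6  0.3  9.1] 22.1 [-2.2  1.4  8.5] 22.15 [-2.7  0.2  8.1] 22.2 [-3.   0.2  9.3] 22.25 [-3.8  0.3  8.2] 22.3 [-2.6 -0.5  8.4] 22.35 [-4.4  0.5  8.6] 22.4 [-2.2  0.3  8.7] 22.45 [-2.7  0.9  9. ] 22.5 [-4.   1.4  7.9] 22.55 [-2.6  1.1  8.2] 22.6 [-2.4  0.5  7.1] 22.65 [-2.7  1.   7.8] 22.7 [-2.   1.4  7.6] 22.75 [-2.2  0.2  8.6] bubble px [317.7 230.5] area 709 vial len mm 53.5 offset mm 1.1
  dark(marks) rel bubble mm [-26.7 -25.5 -24.7 -23.5  -9.5  -9.4  -9.1   6.3   6.3   6.6]
bubble px [405.9 250.6] area 34 vial len mm 52.2 offset mm 0.72
  dark(marks) rel bubble mm [-21.2 -19.5 -18.8 -17.1 -16.4 -15.4 -14.7 -13.  -12.3 -11.3 -10.6 -10.3
 -10.   -9.8  -9.6   6.2   6.2   6.4]
```

View pics/w19.png

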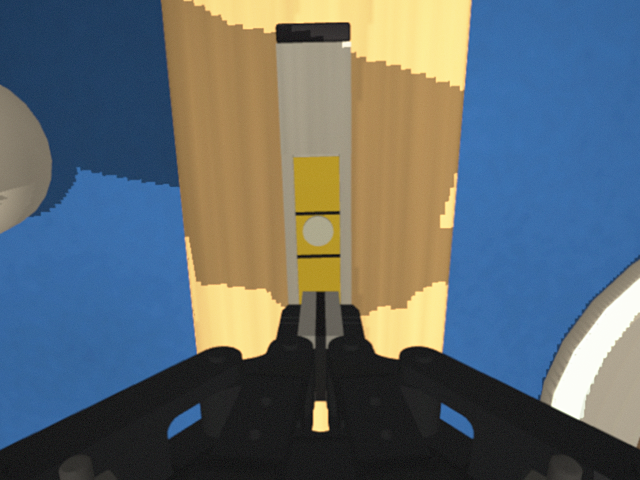

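View pics/s19.png

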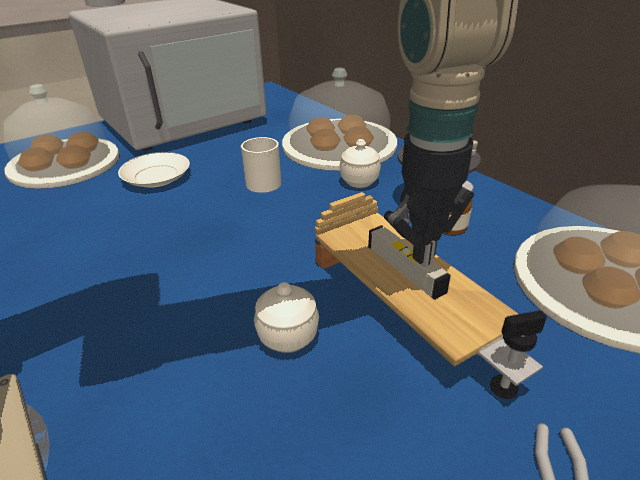

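Off-centre pressing tips the level slightly. The bubble moved to about 1.4 mm toward the hinge, which is inside 2 mm but with little margin. I'll lift and press nearer the middle.

Request:
servo_tool([
  {"hand": 0, "x": 0, "y": 0, "z": -0.5, "wx": 0, "wy": 0, "wz": 0},
  {"hand": 0, "x": 0, "y": 0, "z": -0.3, "wx": 0, "wy": 0, "wz": 0},
  {"hand": 0, "x": 1.7, "y": 0, "z": 0, "wx": 0.004, "wy": 0, "wz": 0},
  {"hand": 0, "x": 0, "y": 0, "z": 0, "wx": 0, "wy": 0, "wz": 0},
])

```text
t: 23.35
tool_pos: [0.5849, -0.1052, 0.1206]
eef_rot: [0.002, 0.737, 0.676, 0.001]
ft_force: [0.3, 0.2, 0.7]
width: -0.0001
```

Run:
```python
from h import *
goto([.5835,-.106,.115],85.5)
im,c=snap('wrist','w20'); b=bubble(im,c,.092)
```

```text
t 23.35 tcp [ 0.5849 -0.1052  0.1206] xang 85.1 zax [ 0.0031 -0.0019 -1.    ] q [-2.86e-01  3.20e-01 -2.63e-01  9.84e-01 -1.00e-03  1.37e+00] F [0.26 0.22 0.68] w -0.0001
tool shift cm [-0.09 -0.14  0.56] wz -0.007
bubble px [317.6 274.3] area 596 vial len mm 39.8 offset mm -7.53
  dark(marks) rel bubble mm [-9.9 -8.6 -8.2 -7.8 -7.4  7.5  7.8  7.8  7.8  7.9  8.2]
```

View pics/w20.png

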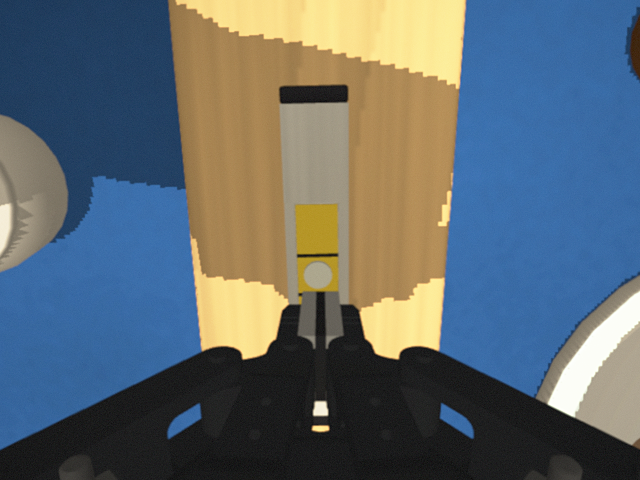

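Once I let go, the bubble recentred at (318,274), with about 7.8 mm to each mark. I'll press here.

Request:
servo_tool([
  {"hand": 0, "x": 0, "y": -0.1, "z": 0.3, "wx": 0.003, "wy": 0, "wz": 0},
  {"hand": 0, "x": 0, "y": 0, "z": 0.2, "wx": 0, "wy": 0, "wz": 0},
  {"hand": 0, "x": 0, "y": 0, "z": 0.1, "wx": 0, "wy": 0, "wz": 0},
])

```text
t: 23.78
tool_pos: [0.5837, -0.1056, 0.1138]
eef_rot: [0.001, 0.737, 0.676, -0.001]
ft_force: [-0.6, -0.6, 2.1]
width: 0.0003
```

Request:
servo_tool([
  {"hand": 0, "x": 0, "y": 0, "z": 0.1, "wx": 0, "wy": 0, "wz": 0},
])

```text
t: 23.9
tool_pos: [0.5839, -0.1057, 0.1133]
eef_rot: [0.001, 0.737, 0.676, -0.001]
ft_force: [-1.4, 1.3, 6.8]
width: -0.0
```

Request:
servo_tool([
  {"hand": 0, "x": 0, "y": 0, "z": 0.1, "wx": 0, "wy": 0, "wz": 0},
])

```text
t: 24.02
tool_pos: [0.584, -0.1058, 0.1132]
eef_rot: [0.001, 0.737, 0.676, -0.001]
ft_force: [-2.6, 1.2, 7.0]
width: 0.0001
```

Request:
servo_tool([
  {"hand": 0, "x": 0, "y": -0.03, "z": 0.16, "wx": 0, "wy": 0, "wz": 0},
])

```text
t: 24.15
tool_pos: [0.584, -0.1059, 0.113]
eef_rot: [0.001, 0.737, 0.676, -0.0]
ft_force: [-2.3, 0.3, 8.9]
width: 0.0
```

Request:
servo_tool([
  {"hand": 0, "x": 0, "y": -0.03, "z": 0.17, "wx": 0, "wy": 0, "wz": 0},
])

```text
t: 24.28
tool_pos: [0.584, -0.1059, 0.1129]
eef_rot: [0.001, 0.737, 0.676, 0.0]
ft_force: [-3.2, 1.5, 9.6]
width: 0.0002
```

Run:
```python
from h import *
F=[]
for k in range(30):
    im=env.capture('side'); o=env.observe(); F.append(o['ft_force'])
F=np.array(F); print(o['t'],F[:10].mean(0),F[-10:].mean(0)); goto([.5835,-.106,.115],85.5)
im,c=snap('wrist','w21'); b=bubble(im,c,.092)
```

```text
25.775 [-3.06298014  1.37265133  8.96432531] [-2.96689264  1.34820923  8.97916375]
t 25.775 tcp [ 0.584  -0.1059  0.113 ] xang 85.07 zax [ 0.0019 -0.002  -1.    ] q [-2.880e-01  3.270e-01 -2.720e-01  9.690e-01 -1.000e-03  1.369e+00] F [-3.08  0.58  8.22] w 0.0005
tool shift cm [-0.02 -0.05 -0.2 ] wz -0.007
bubble px [320.6 276.2] area 648 vial len mm 37.2 offset mm -7.44
  dark(marks) rel bubble mm [-9.9 -9.1 -8.3 -7.8 -7.  -6.2  6.2  6.3  6.6  6.6]
```

View pics/w21.png

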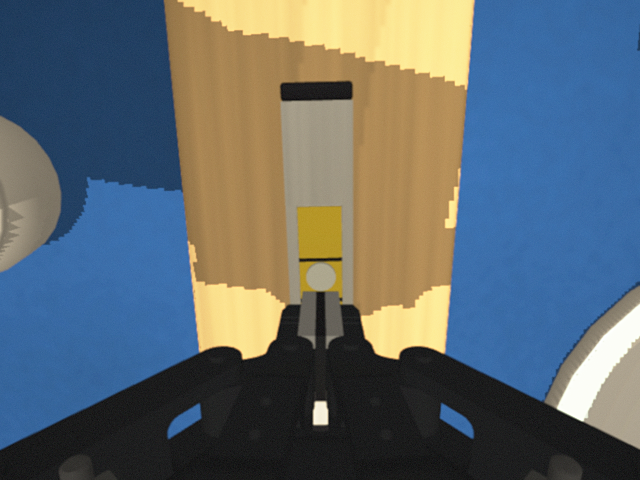

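Pressing still shifts the bubble about 1.3 mm toward the hinge. It springs back on release, so the foot end yields slightly under load. Pressing on the hinge side of the vial should reduce this.

Request:
servo_tool([
  {"hand": 0, "x": 0, "y": 0, "z": -0.6, "wx": 0, "wy": 0, "wz": 0},
  {"hand": 0, "x": 0, "y": 0, "z": -0.6, "wx": 0, "wy": 0, "wz": 0},
  {"hand": 0, "x": 3, "y": 0, "z": 0, "wx": 0, "wy": 0, "wz": 0},
  {"hand": 0, "x": 2.6, "y": 0, "z": 0, "wx": 0, "wy": 0, "wz": 0},
  {"hand": 0, "x": 0, "y": 0, "z": 0, "wx": 0, "wy": 0, "wz": 0},
  {"hand": 0, "x": 0, "y": 0, "z": 0, "wx": 0, "wy": 0, "wz": 0},
])

```text
t: 26.58
tool_pos: [0.5897, -0.0505, 0.1261]
eef_rot: [0.003, 0.738, 0.675, 0.0]
ft_force: [-0.0, 0.1, 0.9]
width: 0.0002
```

Run:
```python
from h import *
goto([.588,-.047,.115],85.5)
im,c=snap('side','s22'); b=bubble(im,c,.092)
im,c=snap('wrist','w22')
i=cv2.imread('pics/s22.png')[180:320,340:480];cv2.imwrite('pics/s22c.png',cv2.resize(i,None,fx=4,fy=4,interpolation=2))
```

```text
t 26.575 tcp [ 0.5897 -0.0505  0.1261] xang 84.96 zax [ 0.0037 -0.0037 -1.    ] q [-0.193  0.311 -0.264  0.992 -0.003  1.466] F [-0.    0.1   0.86] w 0.0002
tool shift cm [ 0.34 -0.21  1.11] wz -0.009
bubble px [406.6 250.4] area 37 vial len mm 54.8 offset mm 0.56
  dark(marks) rel bubble mm [-9.5 -8.5 -8.3  8.3]
```

View pics/s22c.png

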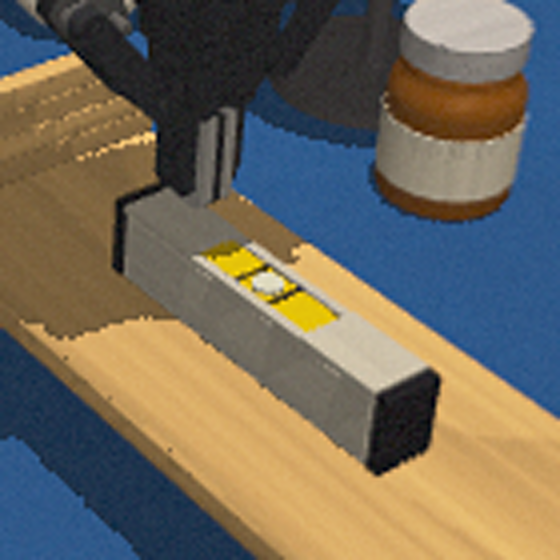

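View pics/w22.png

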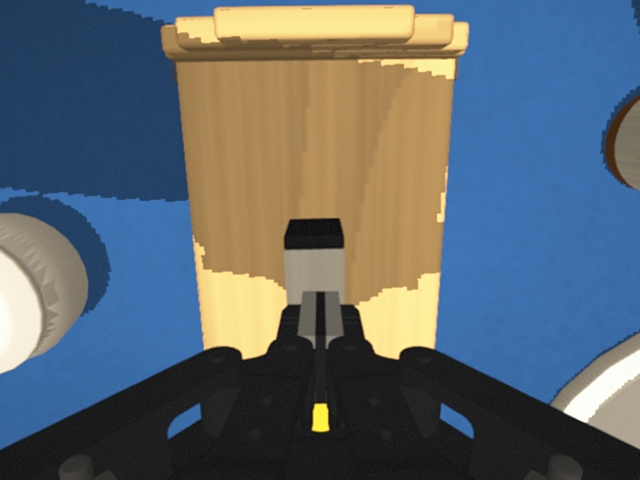

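The side view shows the bubble between the marks and the fingertips above the hinge-side part of the level. I'll press here.

Request:
servo_tool([
  {"hand": 0, "x": 0, "y": -0.25, "z": 0.5, "wx": 0.004, "wy": 0.004, "wz": 0},
  {"hand": 0, "x": 0, "y": 0, "z": 0.4, "wx": 0, "wy": 0, "wz": 0},
  {"hand": 0, "x": 0, "y": 0, "z": 0.15, "wx": 0, "wy": 0, "wz": 0},
])

```text
t: 27.05
tool_pos: [0.5868, -0.0521, 0.1147]
eef_rot: [-0.001, 0.739, 0.674, 0.0]
ft_force: [0.1, 0.2, -0.8]
width: 0.0004
```

Request:
servo_tool([
  {"hand": 0, "x": 0, "y": 0, "z": 0.1, "wx": 0, "wy": 0, "wz": 0},
])

```text
t: 27.18
tool_pos: [0.5868, -0.0523, 0.1137]
eef_rot: [-0.001, 0.739, 0.674, 0.0]
ft_force: [-1.3, 1.0, 5.7]
width: -0.0002
```

Request:
servo_tool([
  {"hand": 0, "x": 0, "y": 0, "z": 0.1, "wx": 0, "wy": 0, "wz": 0},
])

```text
t: 27.3
tool_pos: [0.5869, -0.0523, 0.1136]
eef_rot: [-0.0, 0.739, 0.674, 0.0]
ft_force: [-2.9, 1.1, 8.1]
width: -0.0001
```

Request:
servo_tool([
  {"hand": 0, "x": 0, "y": -0.05, "z": 0.16, "wx": 0, "wy": 0, "wz": 0},
])

```text
t: 27.42
tool_pos: [0.5869, -0.0523, 0.1135]
eef_rot: [0.0, 0.739, 0.674, 0.0]
ft_force: [-2.9, 0.3, 10.0]
width: 0.0003
```

Run:
```python
from h import *
F=[]
for k in range(26):
    im=env.capture('side'); o=env.observe(); F.append(o['ft_force'])
F=np.array(F); print(o['t'],F[:10].mean(0),F[-10:].mean(0))
im,c=snap('side','s23'); b=bubble(im,c,.092)
i=im[180:320,340:480];cv2.imwrite('pics/s23c.png',cv2.resize(i,None,fx=4,fy=4,interpolation=2))
```

```text
28.725 [-2.61827247  0.49431236  7.86706189] [-2.64778498  0.38988047  7.95122712]
bubble px [406.3 250.4] area 38 vial len mm 54.9 offset mm 1.72
```

View pics/s23c.png

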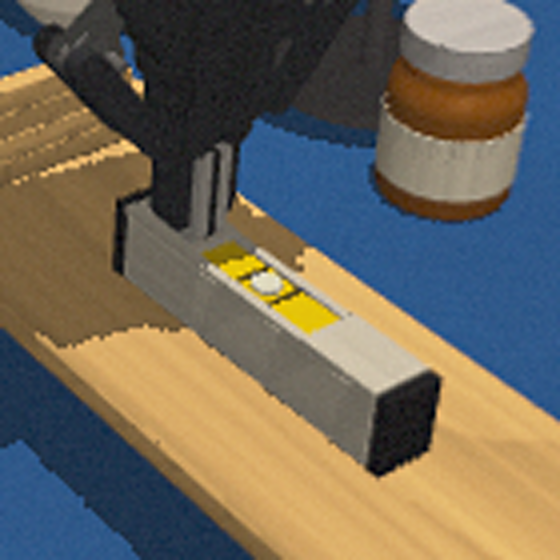

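Here the bubble moves only about 0.4 mm from its unpressed position. The steady force is 8 N, so I'll raise it to about 10 N.

Request:
servo_tool([
  {"hand": 0, "x": 0, "y": -0.05, "z": 0.2, "wx": 0, "wy": 0, "wz": 0},
  {"hand": 0, "x": 0, "y": -0.05, "z": 0.2, "wx": 0, "wy": 0, "wz": 0},
])

```text
t: 29.02
tool_pos: [0.5869, -0.0524, 0.1135]
eef_rot: [0.001, 0.738, 0.674, 0.001]
ft_force: [-3.0, 0.2, 10.9]
width: 0.0
```

Run:
```python
from h import *
F=[];B=[]
for k in range(24):
    im=env.capture('side'); o=env.observe(); F.append(o['ft_force'])
    if k>13: B.append(im[:,:,::-1])
F=np.array(F); print(o['t'],F[:10].mean(0),F[-10:].mean(0),o['tool_pos'])
im=np.mean(B,0).astype(np.uint8); c=cam('side'); bubble(im,c,.092)
print('ref');bubble(cv2.imread('pics/s22.png'),c,.092)
# profile along level axis across vial middle line, unpressed vs now
e=np.array([.078,.997,0]);e/=np.linalg.norm(e); m=np.array([.5847,-.092,.092]); s=np.arange(-14,14.1,1)
for n,i in(('ref',cv2.imread('pics/s22.png')),('now',im)):
    for off in(-.007,):
        P=m+e*s[:,None]/1e3+off*np.array([.997,-.078,0]); uv=proj(c,P).astype(np.float32)
        v=cv2.remap(i,uv[:,:1],uv[:,1:],1).reshape(-1,3); print(n,off,v[:,2])
i=im[215:275,375:435];cv2.imwrite('pics/s24c.png',cv2.resize(np.hstack([cv2.imread('pics/s22.png')[215:275,375:435],i]),None,fx=6,fy=6,interpolation=2))
```

```text
30.225 [-3.22653762  0.29356071  9.95783032] [-3.19266519  0.4798916  10.15230086] [ 0.58686731 -0.05233399  0.11350747]
bubble px [406.3 250.3] area 37 vial len mm 54.7 offset mm 1.8
  dark(marks) rel bubble mm [-10.   -9.7   6.3]
ref
bubble px [406.6 250.4] area 37 vial len mm 54.8 offset mm 0.56
  dark(marks) rel bubble mm [-9.5 -8.5 -8.3  8.3]
ref -0.007 [218 219 218 217 209 182 178 193 216 221 215 209 207 191 201 223 220 222
 224 220 185 141 157 184 204 220 210 203 216]
now -0.007 [223 224 222 202 150 166 210 227 223 222 215 212 215 203 205 221 214 229
 214 170 156 166 191 227 216 215 226 225 224]
```

View pics/s24c.png

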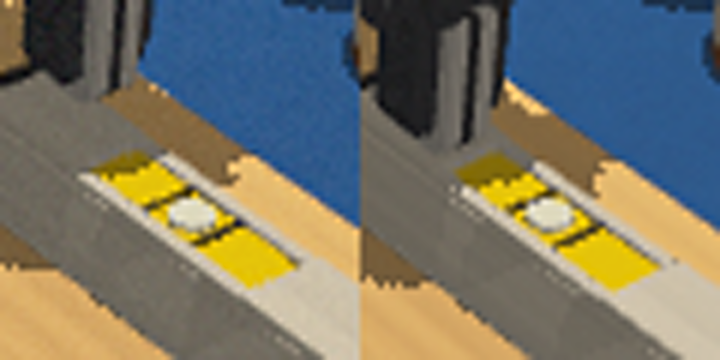

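My estimates of the bubble against the marks disagree here. I'll do a cleaner sub-pixel profile measurement on averaged images.

```bash
cat >> h.py <<'E'
def prof(im,c,m=(.5847,-.092,.092),ang=85.5):
    im=im.astype(np.float32); e=np.array([np.cos(np.radians(ang)),np.sin(np.radians(ang)),0]); n=np.array([e[1],-e[0],0])
    s=np.arange(-16,16.01,.1)
    def ln(off):
        uv=proj(c,np.array(m)+e*s[:,None]/1e3+off/1e3*n).astype(np.float32); return cv2.remap(im,uv[:,:1],uv[:,1:],1).reshape(-1,3)
    mk=[]
    for off in np.arange(-8,8.1,1):
        v=ln(off); r=v[:,2]; b=v[:,0]
        out=[]
        for a in(s<-3,s>3):
            k=np.where(a)[0]; k=k[5:-5]; w=np.clip(np.median(r)-15-r,0,None)*a; out.append((w*s).sum()/w.sum() if w.sum()>60 else np.nan)
        wb=np.clip(b-100,0,None)*(abs(s)<12); bb=(wb*s).sum()/wb.sum() if wb.sum()>500 else np.nan
        print(int(off),np.round(out,1),'mid',np.round(np.mean(out),2),'bub',np.round(bb,2), int(b.max()), int(wb.sum()))
E
python3 - <<'E'
from h import *
c=cam('side')
print('ref');prof(cv2.imread('pics/s22.png'),c)
B=[env.capture('side')[:,:,::-1].astype(float) for _ in range(6)]
im=np.mean(B,0); np.save('pics/now.npy',im)
print('now');prof(im,c); print(env.observe()['ft_force'])
E
```

```text
ref
-8 [nan 6.6] mid nan bub -0.26 174 12908
-7 [-8.3  7.5] mid -0.41 bub -2.8 133 1871
-6 [-8.3  8. ] mid -0.14 bub nan 94 0
-5 [-8.6  7.9] mid -0.32 bub nan 111 134
-4 [-8.6  7.8] mid -0.41 bub 0.55 162 2232
-3 [-7.8  8.1] mid 0.13 bub 0.45 196 5439
-2 [-7.1  8.3] mid 0.56 bub 0.58 197 7498
-1 [-7.5  7.9] mid 0.21 bub 0.71 192 8270
0 [-8.1  7.6] mid -0.27 bub 0.52 193 8698
1 [-7.7  7.5] mid -0.13 bub 0.47 196 9100
2 [-7.3  7.8] mid 0.29 bub 0.8 193 9377
3 [-7.9  7.9] mid -0.03 bub 0.92 195 9327
4 [-8.2  7.5] mid -0.39 bub 0.82 197 8299
5 [-7.9  7.4] mid -0.23 bub 1.0 193 6160
6 [-8.  8.] mid -0.04 bub 1.3 165 2846
7 [-8.   8.1] mid 0.03 bub nan 112 174
8 [-7.9  7.6] mid -0.14 bub nan 99 0
now
-8 [-10.3   6.6] mid -1.88 bub -1.03 163 8838
-7 [-9.6  6.2] mid -1.71 bub nan 104 16
-6 [-8.7  6.8] mid -0.93 bub nan 91 0
-5 [-7.6  7.1] mid -0.27 bub nan 120 494
-4 [-7.9  7. ] mid -0.45 bub 0.11 160 3394
-3 [-8.3  6.9] mid -0.71 bub 0.59 193 6255
-2 [-8.6  7.1] mid -0.72 bub 0.81 196 8020
-1 [-8.6  7.6] mid -0.54 bub 1.06 192 8961
0 [-8.8 10.2] mid 0.67 bub 0.96 190 9151
1 [-8.9  8.6] mid -0.15 bub 0.57 192 9019
2 [-8.6  7.9] mid -0.39 bub 0.91 196 9087
3 [-8.2  9.3] mid 0.56 bub 1.31 200 8562
4 [-8.5  8.9] mid 0.21 bub 1.4 198 6658
5 [-8.9  7.4] mid -0.75 bub 1.3 192 3949
6 [-8.3  7. ] mid -0.65 bub 1.13 162 1294
7 [-7.8  7.4] mid -0.2 bub nan 112 107
8 [-8.4  8. ] mid -0.2 bub 4.95 121 950
[-3.34383463  0.85953258  9.19382733]
```

Averaged over the profile lines, pressing moves the bubble about 0.75 mm relative to the marks. Unpressed it sat within about 0.1 mm of centre, so it is now about 0.8 mm off, inside 2 mm. The force is steady near 10 N, so I'll hand in.

Run:
```python
from h import *
o=env.observe(); print(o['t'],o['ft_force'],o['tool_pos'])
print(env.sign_off())
```

```text
30.525 [-3.34383463  0.85953258  9.19382733] [ 0.58687829 -0.05233719  0.1135053 ]
the job is handed in; nothing more can be done
None
```

I stood the level lengthwise on the board, let go, and turned the foot about 2.55 rad clockwise in two grips. I then pressed the level from above with the closed fingertips and handed in at 30.5 s while still pressing.

- **Bubble before pressing:** the wrist camera put it within about 0.2 mm of centre.
- **Bubble while pressed:** pressing moves it towards the hinge. At the first two spots I tried, on the foot side of the vial, it went 1.3–1.5 mm off centre, so I moved to about 40 mm on the hinge side. There I put it at about 0.8 mm off, within the 2 mm allowed.
- **Less certain:** that 0.8 mm comes from the side camera, because the fingers hid the vial from the wrist camera. The side readings disagreed, giving 0.75–1.8 mm before correction. I also subtracted about 0.7 mm because the side camera read high before pressing, when the wrist camera showed the bubble centred.
- **Pressing force:** it averaged about 10.1 N before hand-in, and the last reading was 9.2 N. There was also a sideways force of about 3 N.
- **Everything else:** I did not touch the crockery or the other things on the counter.

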